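# Hang a driver by its snap hook on the loop of a blower assembly stand

### The job

Swing the red support arm on the stand out of the way towards the left, about as far as it goes, and leave it there. Then take the black and orange driver out of its blue holder and press its snap hook onto the front bar of the stand's steel loop until the gate springs shut behind the bar, and leave the driver hanging there, upright and free. Do not shove the blower, the impeller or the parts tray, and do not let the driver fall over.

Things in the scene. Friction and masses are not known exactly. Their poses are not given: they have to be found in the camera images.
- loop_bar (a point): Middle of the front bar of a level steel loop on the bench stand (fixed; place and yaw vary): U of 8 mm round bar, 215 mm above the bench. The front bar lies along y, 70 mm long, 62 mm clear between the side bars, which run 85 mm along +x to a red clamp on a post of 28 mm diameter, axis 100 mm from the bar along +x. z is up. The foot plate, 140 x 170 x 12 mm, is centred under the post.
- lamp_edge (a point): Middle of the lower near edge of the fixed yellow lamp head over the loop, 412 mm above the bench, 5 mm to the -x side of the bar; axes as loop_bar. The head: 65 mm along +x, 90 mm wide, 26 mm high, then a 30 mm wide boom to the post. It leaves no room for a gripper pointing straight down at the hook: lean the gripper back towards -x by 30 to 45 degrees (fingers pointing down and to +x) while the driver stays upright.
- swing_pivot (a point): Point on the vertical axis of the red support arm (the axis of the post), 315 mm above the bench, level with the middle of the arm's peg. Turns with the arm: its -x points along the arm to the peg.
- swing_peg (a point): Middle of the black upright peg near the free end of the red arm: 18 mm diameter, foot 284 mm and top 345 mm above the bench, 170 mm from the pivot. The arm is a level bar 180 mm long, 24 mm wide, underside 268 mm above the bench. At the start it lies over the loop and bars the way of the hook. About 1 N at the peg moves it; it stays where it is left.
- swing_arm (a joint): Angle of the red arm, rad. 0: it points from the post straight over the bar (-x of loop_bar). It grows as the peg swings to +y of loop_bar (clockwise from above; to the left seen from the robot). Stops at -0.35 and 1.45; starts between -0.25 and 0.25. Out of the way: above 1.2.
- grip_tab (a point): Centre of the orange grip tab on top of the driver: 34 mm long in x, 14 mm thick in y, 36 mm high. The driver is loose, 0.2 to 0.42 kg, upright, 196 mm tall; z runs up along it; its flat nose is 178 mm below this point. Round black body, 32 mm diameter, from the nose up to 82 mm; above it the steel snap hook, 12 mm thick. It starts with +x (the hook's free arm) within 30 degrees of straight ahead.
- hook_mouth (a point): Point under the gate, 95 mm above the nose, axes as grip_tab. Hook, heights above the nose: crown underside 150; spine at x -17 to -10 down to the body; free arm at x 13 to 20, down to 108; gate underside 111. The way between body top (82) and free arm (108) is open to +x: the bar goes in there level from +x to this point, then the hook is pressed 51 mm down so that the bar lifts and passes the gate.
- hook_seat (a point): Axes as grip_tab, 32 mm below it, 146 mm above the nose: where the centre of the 8 mm bar lies when the crown rests on it. The gate snaps shut under the bar once the bar is within about 5 mm of this height. Hung here the driver balances upright.
- gate (a joint): Sprung brass gate of the snap hook, rad: 0 shut (level across the mouth), up to 1.45 pushed up into the hook. Hinged at the free arm (x 12 mm, 114 mm above the nose), 21 mm long, shuts by itself; the bar pushes it open with about 2 to 8 N.
- holder: Heavy blue block, 80 x 80 x 58 mm, origin under its centre, fixed to the bench (place and yaw vary). The driver stands in its round socket, 35 mm wide and 40 mm deep (floor 18 mm above the bench): lift it by 45 mm or more to get it out.
- blower: Bystander: aluminium finned blower with a black motor in a brown cradle, 130 x 120 x 135 mm, 2.2 kg, loose, origin under its centre. It and the holder swap places from run to run.
- impeller: Bystander: black fan impeller, 120 mm diameter, 52 mm high, loose, origin under its centre.
- parts_tray: Bystander: grey open tray of brass and aluminium bushes, 150 x 110 x 50 mm, loose, origin under its centre.
There are look-alikes about, which are no part of the job. What is meant by the part that bears grip_tab is not purple, and is the smaller of those in its own colour.

How it is judged:
On the way, in this order (a step that is already met when the one before it is completed fails the run):
1. the red arm has been swung out of the way (joint above 1.2 rad) (value of joint swing_arm above 1.2 rad), for 0.2 s.
2. the driver has been lifted out of its holder (height (world z) of grip_tab above 0.245 m and value of joint gate below 0.12 rad), for 0.1 s.
3. the bar of the loop pushes the gate open from below (gate above 0.4 rad with the bar in the mouth) (value of joint gate above 0.4 rad and x of loop_bar in the frame of hook_seat between -0.014 and 0.014 m and y of loop_bar in the frame of hook_seat between -0.032 and 0.032 m and z of loop_bar in the frame of hook_seat between -0.045 and 0.006 m), for 0.04 s.
At the end, for the whole second after the job is handed in: The driver hangs by its hook on the front bar: bar centre within 14 mm of the seat along the hook's x, between the side bars, and at most 12 mm below the seat; gate shut (under 0.12 rad); driver within 15 degrees of upright; red arm still swung aside (above 1.2 rad) (x of loop_bar in the frame of hook_seat between -0.014 and 0.014 m and y of loop_bar in the frame of hook_seat between -0.032 and 0.032 m and z of loop_bar in the frame of hook_seat between -0.012 and 0.005 m and value of joint gate below 0.12 rad and angle between grip_tab's own z axis and vertical below 0.26 rad and value of joint swing_arm above 1.2 rad); the robot touches nothing.
It fails at once if the driver falls over (tilts more than 60 degrees) (angle between grip_tab's own z axis and vertical above 1.05 rad).
It fails at once if a bystander is shoved by more than 25 mm (distance of any of blower, impeller, parts_tray from where it was at the start of the episode above 0.025 m).
It also fails if it takes over 58 s, if anything falls off the work surface, if the arm or the gripper's body presses on something with over 40 N, if the wrist force passes 120 N, or if a joint passes its speed limit or range.

### The arm

A 7-joint arm with a two-finger parallel gripper is mounted at the origin on the work surface. World frame = base frame: x ahead of the robot, y to its left, z up, the work surface at z = 0. Lengths are in m, angles in rad, forces in N, time in s.
With the tool pointing down it reaches from about 0.35 to 0.9 m from the base axis. Payload 7.2 kg.
Tool frame: the origin (TCP) lies on the centre line of the jaws, within the pads' length; the fingertips stand 17 mm ahead of it and the grasp point (between the pads) lies 2 mm behind it; z points along the fingers, y is the direction in which the jaws open and shut (so a half turn about z gives the same grasp; the last joint's range is limited). The gripper opens to 88 mm and grips with 3 to 60 N. Pads are 20 mm wide; open, the fingers measure 115 mm over their backs; the gripper's body (75 mm by 178 mm) begins 61 mm behind the grasp point.
Start: joints at [-1.236, 0.411, -0.013, 1.596, 0.006, 1.134, -0.082], TCP at [0.245, 0.575, 0.24] pointing down, gripper open.
Joint ranges: [-2.95, 2.95], [-0.29, 1.99], [-1.47, 1.44], [0.14, 2.54], [-1.03, 4.17], [0.13, 1.85], [-2.86, 2.86]. Speed limits (rad/s): [2.39, 2.39, 3.01, 3.01, 3.14, 3.14, 3.14].

### API

Orientations are given as a unit quaternion [w, x, y, z].
In Python, from rig import r gives the robot as it stands. The module is installed in compiled form; this text tells all that it offers.
- The arm moves only by the tool send_rows, never from a script. Its argument "series" is a list of rows, each an object with "grip": the closure, from -1 (fully open) to 1 (shut); "dp": the shift along the tool's x, y, z in units of 15 cm (1.0 is 15 cm), a list of three; "dr": the turn, a rotation vector about the tool's x, y, z in units of 1.5 rad (1.0 is 1.5 rad), a list of three. A call has 1 to 12 rows; each row is the pose to reach, as a shift and turn from the pose commanded when the call began, along the tool's axes at that moment; what a row does not reach only later rows make up. A row lasts 1/10 s, in which the tool goes at most 50 mm and 8.59 degrees, less where a joint would pass 70% of its speed; a pose out of reach is approached as far as the arm can. A call with a number of a shift or a turn outside -1 to 1 is refused whole. A call with a gripper value outside its range is refused whole. The fingers move at their own pace and stop on an object; the grip force is fixed at half the most. Time passes only in rows, so rows that repeat a pose let the fingers close. It gives the time, the measured TCP pose, the force and the opening at its end, in the units of the state.
- r.get_obs(): the state, without advancing time (a new reading comes with each control period).
- r.read_camera(name): name is "scene" or "side" or "wrist"; returns a dict with "frame" (480x640x3 uint8, red, green, blue), "depth" (480x640 float32, m along the optical axis (not along the pixel's ray), 0 where there is no reading), "mtx" (3x3 intrinsics, pixels), "R" (3x3) and "t" (3): a world point X has camera coordinates R X + t. Camera axes: x right, y down, z forward; pixel columns grow to the right and rows downward; lengths in m; the calibration is good to about 2 mm. A picture is of the moment at which its call begins.
- r.hand_in(): hands the job in, once; it reports no verdict.
The state is a dict: "time": time; "q": joint angles; "qd": joint speeds; "effort": joint torques, N m; "tcp_pos": TCP position; "eef_rot": TCP orientation; "contact_force": force on the tool from outside, world axes, zero at the start; "moment": the same for the moment, N m; "finger_gap": opening from 0.0 (shut) to 1.0 (fully open).
Only numpy, scipy, OpenCV 4.12 (cv2) and the standard library are available. Lean on these libraries where they do the work, as an engineer would, in place of code of your own. Each camera call takes 0.05 s, during which the arm holds its last target.

## Working session

There is one attempt and no reset: what is moved stays moved. The work goes in short steps, Python scripts to look and compute and a tool call to move; the robot and the scene stay as the last step left them, time stands still between calls to the robot, and variables do not carry over. Pictures are saved under pics/ and viewed, and the job is handed in when it is done.

Besides the shell and the picture viewer there is one more tool, called as name(argument=value, ...) on one line, values as JSON. send_rows: Moves the arm, as the interface text tells. Its arguments: {"type":"object","properties":{"series":{"type":"array"}},"required":["series"]}

```bash
mkdir -p pics; python3 - <<'E'
from rig import r
import cv2,numpy as np
o=r.get_obs();print(o)
for n in("scene","side","wrist"):
    c=r.read_camera(n);cv2.imwrite(f"pics/{n}0.png",c["frame"][:,:,::-1]);np.savez(f"{n}0.npz",**c)
    print(n,c["mtx"].round(1).tolist(),c["R"].round(3).tolist(),c["t"].round(3).tolist())
E
```

```text
{'time': 0.0, 'q': array([-1.23619552,  0.41189632, -0.01272917,  1.5970511 ,  0.00558396,
        1.13430152, -0.08222459]), 'qd': array([-0.00178343, -0.00030768,  0.00023361, -0.00166594,  0.00043252,
       -0.00082867,  0.00036821]), 'effort': array([-1.87059151e-03, -5.87927020e+01,  6.40676636e-01, -2.91089988e+01,
       -5.40775910e-02,  1.80464768e-02,  1.47854616e-04]), 'tcp_pos': array([0.24483066, 0.57452044, 0.23880831]), 'eef_rot': array([-1.15897139e-04,  2.00037149e-01,  9.79787978e-01, -8.02151699e-04]), 'contact_force': array([ 0.9596728 , -0.3066153 , -0.37372822]), 'moment': array([-0.09535961,  0.00114407, -0.00561552]), 'finger_gap': 1.0032593166194288}
scene [[505.4, 0.0, 313.9], [0.0, 505.4, 234.2], [0.0, 0.0, 1.0]] [[-0.802, 0.597, 0.017], [0.293, 0.419, -0.859], [-0.52, -0.684, -0.511]] [0.454, 0.061, 1.679]
side [[554.8, 0.0, 323.2], [0.0, 554.8, 247.0], [0.0, 0.0, 1.0]] [[0.867, -0.498, 0.003], [-0.385, -0.674, -0.63], [0.315, 0.546, -0.776]] [-0.506, 0.353, 1.479]
wrist [[430.2, 0.0, 324.3], [0.0, 430.2, 245.6], [0.0, 0.0, 1.0]] [[0.393, 0.92, -0.002], [0.882, -0.376, 0.283], [0.259, -0.113, -0.959]] [-0.624, -0.033, 0.392]
```

View pics/scene0.png

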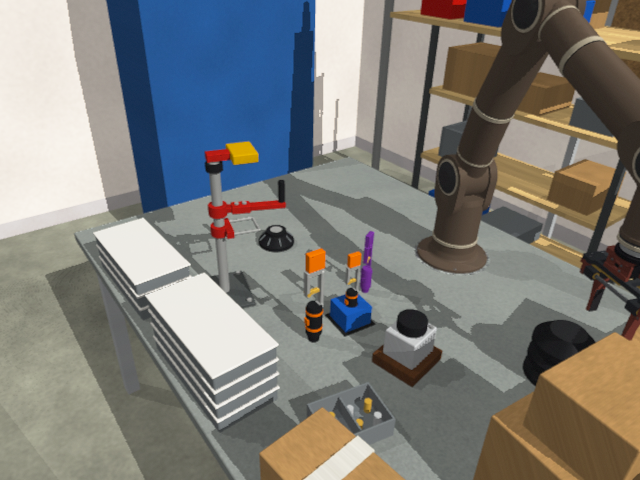

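View pics/side0.png

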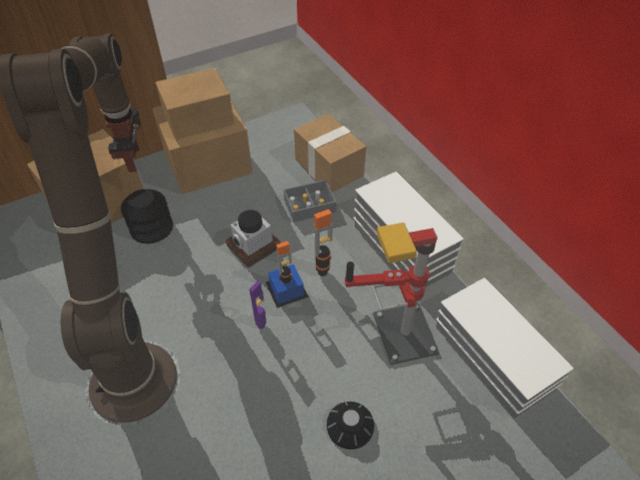

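View pics/wrist0.png

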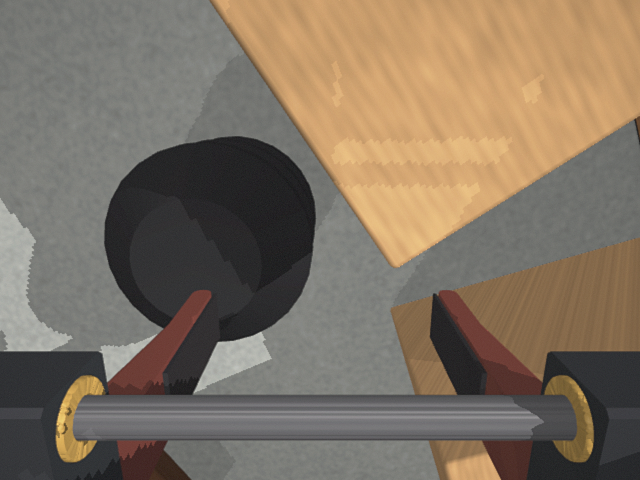

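Candidates: the orange-tabbed driver in the blue holder (scene 354,260 / side 283,250), a bigger orange one standing free (scene 315,262 / side 322,220), and a purple one (scene 368,250 / side 258,305). By the description I choose the one in the holder: it is the smaller orange one. Next I check it in a crop and measure.

```bash
cat > h.py <<'E'
import cv2,numpy as np
def load(n): return dict(np.load(n))
def pt(c,u,v):
    d=c["depth"];K=c["mtx"]
    z=float(d[int(v),int(u)])
    X=np.linalg.inv(K)@[u,v,1]*z
    return c["R"].T@(X-c["t"])
def cloud(c):
    d=c["depth"];K=c["mtx"];v,u=np.mgrid[:480,:640]
    P=np.stack([(u-K[0,2])/K[0,0]*d,(v-K[1,2])/K[1,1]*d,d],-1)
    W=(P-c["t"])@c["R"]; W[d<=0]=np.nan
    return W
def proj(c,X):
    p=c["R"]@np.array(X)+c["t"];p=c["mtx"]@p;return p[:2]/p[2]
def ray(c,u,v):
    d=c["R"].T@np.linalg.inv(c["mtx"])@[u,v,1];return -c["R"].T@c["t"],d
def tri(l):
    A=0;b=0
    for c,u,v in l:
        o,d=ray(c,u,v);d=d/np.linalg.norm(d);M=np.eye(3)-np.outer(d,d);A=A+M;b=b+M@o
    return np.linalg.solve(A,b)
def crop(c,x0,y0,x1,y1,s,f):
    cv2.imwrite(f,cv2.resize(np.ascontiguousarray(c["frame"][y0:y1,x0:x1,::-1]),None,fx=s,fy=s,interpolation=cv2.INTER_CUBIC))
E
python3 - <<'E'
from h import *
a=load("scene0.npz");b=load("side0.npz")
crop(a,190,130,390,350,2.7,"pics/sc_crop.png");crop(b,230,190,450,370,3.5,"pics/si_crop.png")
for n,c in(("scene",a),("side",b)):
    W=cloud(c);h=cv2.cvtColor(c["frame"],cv2.COLOR_RGB2HSV)
    for nm,lo,hi in(("orange",(5,170,120),(17,255,255)),("blue",(105,150,60),(125,255,255)),("purple",(130,80,40),(150,255,255)),("red",(0,170,60),(4,255,255)),("yellow",(20,170,100),(30,255,255))):
        m=cv2.inRange(h,np.array(lo),np.array(hi))
        k,l,s,ce=cv2.connectedComponentsWithStats(m)
        for i in range(1,k):
            if s[i,4]>60:
                w=W[(l==i)]; w=w[~np.isnan(w[:,0])]
                if len(w) and np.median(w[:,0])>0.2:print(n,nm,ce[i].round(0),s[i,4],"med",np.median(w,0).round(3),"lo",np.percentile(w,3,0).round(3),"hi",np.percentile(w,97,0).round(3))
E
```

```text
scene orange [315. 260.] 386 med [0.622 0.074 0.248] lo [0.598 0.06  0.219] hi [0.642 0.078 0.266]
scene orange [354. 259.] 178 med [0.495 0.069 0.2  ] lo [0.476 0.058 0.179] hi [0.511 0.073 0.214]
scene orange [311. 327.] 82 med [0.636 0.077 0.048] lo [0.608 0.061 0.039] hi [0.644 0.088 0.075]
scene blue [350. 313.] 1032 med [0.513 0.091 0.044] lo [0.459 0.028 0.003] hi [0.537 0.107 0.059]
scene purple [367. 264.] 487 med [ 0.38  -0.004  0.08 ] lo [ 0.356 -0.02   0.004] hi [0.391 0.005 0.193]
scene red [217. 155.] 241 med [ 0.706 -0.223  0.43 ] lo [ 0.68  -0.244  0.417] hi [ 0.732 -0.213  0.435]
scene red [242. 208.] 687 med [ 0.665 -0.202  0.281] lo [ 0.563 -0.235  0.266] hi [ 0.735 -0.159  0.29 ]
scene red [222. 230.] 272 med [ 0.712 -0.217  0.223] lo [ 0.682 -0.25   0.204] hi [ 0.736 -0.191  0.23 ]
scene yellow [242. 153.] 541 med [ 0.65  -0.187  0.435] lo [ 0.614 -0.254  0.415] hi [ 0.683 -0.167  0.438]
scene yellow [367. 405.] 72 med [0.666 0.327 0.03 ] lo [0.657 0.319 0.008] hi [0.67  0.332 0.036]
side orange [322. 214.] 79 med [0.612 0.058 0.266] lo [0.593 0.051 0.261] hi [0.632 0.068 0.27 ]
side blue [296. 276.] 117 med [0.518 0.047 0.058] lo [0.507 0.016 0.053] hi [0.528 0.089 0.064]
side blue [277. 282.] 203 med [0.46  0.059 0.057] lo [0.448 0.024 0.044] hi [0.476 0.096 0.063]
side purple [257. 304.] 381 med [ 0.365 -0.024  0.111] lo [ 0.353 -0.033  0.023] hi [ 0.383 -0.009  0.198]
side red [521. 112.] 59498 med [ 1.787  0.356 -0.129] lo [ 1.777 -0.29  -0.587] hi [1.797 1.859 0.407]
```

View pics/sc_crop.png

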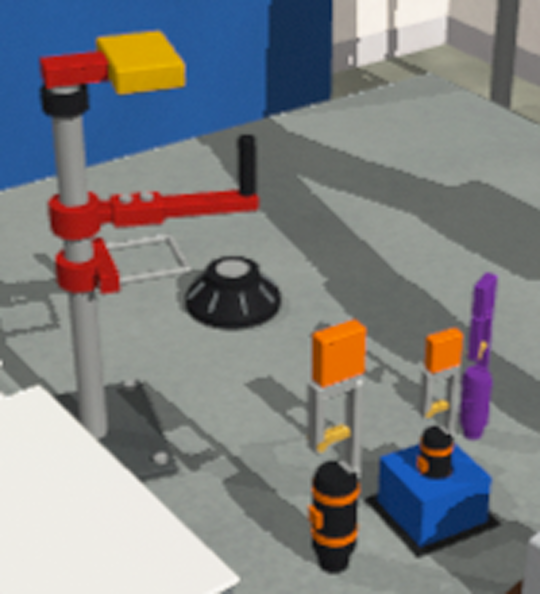

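View pics/si_crop.png

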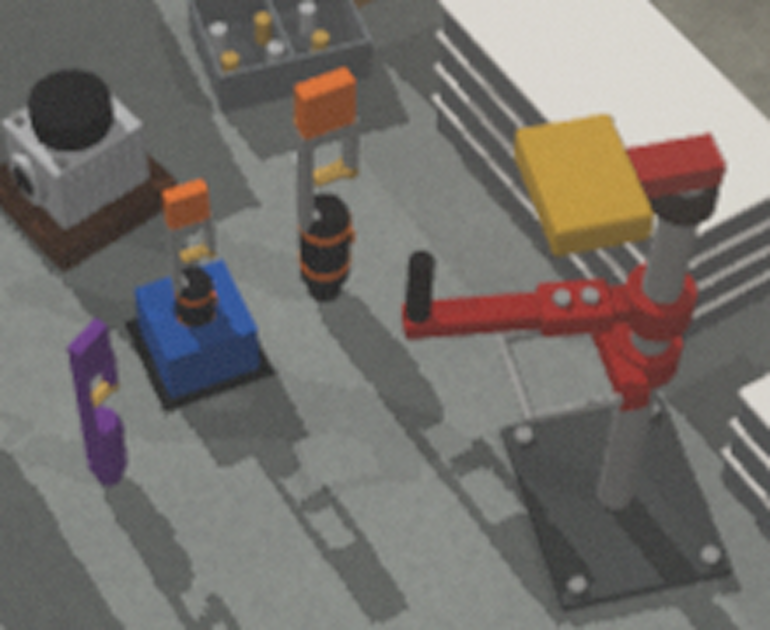

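The crop confirms it: in scene crop 440,350 the smaller orange tab stands on a driver in the blue holder, and the larger one (338,352) stands free on the bench. Now the geometry of the stand.

```bash
python3 - <<'E'
from h import *
a=load("scene0.npz");b=load("side0.npz")
def onz(c,u,v,z):
    o,d=ray(c,u,v);return (o+d*(z-o[2])/d[2]).round(4)
for nm,p,q in(("c1",(253.7,217.8),(381.4,308.6)),("c2",(259.3,230),(374.3,285.7))):
    print(nm,onz(a,*p,.215),onz(b,*p,.215),onz(b,*q,.215))
# peg
print("peg",pt(a,281.5,190),pt(a,282,185))
for c,n in((a,"sc"),(b,"si")):
    W=cloud(c);h=cv2.cvtColor(c["frame"],cv2.COLOR_RGB2HSV)
    ok=~np.isnan(W[...,0])
    box=(W[...,0]>.5)&(W[...,0]<.85)&(W[...,1]>-.35)&(W[...,1]<0)&ok
    def st(nm,m):
        w=W[m]
        print(n,nm,len(w),np.median(w,0).round(4),w.min(0).round(3),w.max(0).round(3))
        return w
    lt=box&(W[...,2]>.433)&(W[...,2]<.445); w=st("lamptop",lt)
    (cx,cy),sz,an=cv2.minAreaRect(w[:,:2].astype(np.float32));print(cx,cy,sz,an)
    pg=box&(W[...,2]>.295)&(W[...,2]<.35)&(W[...,0]<.64)
    if pg.sum(): st("peg",pg)
    po=box&(W[...,2]>.08)&(W[...,2]<.19)&(W[...,0]>.66)
    w=st("post",po)
    # circle fit r=14
    from scipy.optimize import least_squares
    f=lambda p:np.hypot(w[:,0]-p[0],w[:,1]-p[1])-.014
    s=least_squares(f,[.715,-.22],loss="soft_l1",f_scale=.003);print("post axis",s.x,np.abs(s.fun).mean())
    arm=box&(W[...,2]>.26)&(W[...,2]<.292)&(W[...,0]<.69)&(h[...,0]<8)&(h[...,1]>150)
    if arm.sum()>10:
        w=st("arm",arm); vx,vy,x0,y0=cv2.fitLine(w[:,:2].astype(np.float32),cv2.DIST_L2,0,.01,.01).ravel();print(vx,vy,x0,y0)
    lo=box&(W[...,2]>.205)&(W[...,2]<.222)&(W[...,0]<.67)
    if lo.sum()>3: 
        w=st("loop",lo); print(w.round(3)[:40].tolist())
E
```

```text
c1 [ 0.6047 -0.237   0.215 ] [0.4615 0.1812 0.215 ] [ 0.6055 -0.2477  0.215 ]
c2 [ 0.6273 -0.17    0.215 ] [0.4554 0.1326 0.215 ] [ 0.628  -0.1813  0.215 ]
peg [ 0.56023274 -0.16044345  0.31938941] [ 0.55838751 -0.16046791  0.33340116]
sc lamptop 433 [ 0.6534 -0.2182  0.436 ] [ 0.603 -0.263  0.433] [ 0.733 -0.165  0.439]
0.6726134419441223 -0.2208520472049713 (0.09057612717151642, 0.12190695852041245) 75.23194885253906
sc peg 113 [ 0.5621 -0.1614  0.3216] [ 0.549 -0.176  0.295] [ 0.569 -0.155  0.345]
sc post 1545 [ 0.8214 -0.2256  0.1492] [ 0.701 -0.35   0.08 ] [ 0.85  -0.     0.189]
post axis [ 0.79967867 -0.20227246] 0.09565095336859428
sc arm 462 [ 0.6303 -0.1897  0.2806] [ 0.552 -0.237  0.267] [ 0.69  -0.152  0.289]
0.9234559 -0.38370463 0.62800604 -0.18880013
sc loop 152 [ 0.6365 -0.2194  0.2157] [ 0.607 -0.262  0.21 ] [ 0.669 -0.171  0.221]
[[0.62, -0.248, 0.218], [0.62, -0.242, 0.22], [0.616, -0.243, 0.218], [0.611, -0.247, 0.215], [0.611, -0.24, 0.218], [0.607, -0.242, 0.216], [0.637, -0.251, 0.218], [0.633, -0.253, 0.216], [0.63, -0.253, 0.215], [0.633, -0.242, 0.221], [0.62
[... 1580 characters left out ...]
182, 0.221], [0.63, -0.181, 0.217], [0.633, -0.181, 0.214], [0.634, -0.185, 0.218], [0.636, -0.186, 0.219], [0.641, -0.184, 0.213], [0.642, -0.191, 0.22], [0.644, -0.192, 0.22], [0.646, -0.193, 0.22], [0.651, -0.191, 0.213], [0.621, -0.181, 0.218], [0.624, -0.182, 0.217], [0.625, -0.184, 0.219], [0.628, -0.185, 0.218], [0.631, -0.184, 0.215], [0.633, -0.186, 0.216], [0.635, -0.188, 0.216], [0.639, -0.186, 0.212], [0.639, -0.191, 0.218], [0.62, -0.183, 0.217], [0.622, -0.184, 0.217], [0.626, -0.187, 0.218], [0.619, -0.189, 0.221], [0.622, -0.189, 0.219], [0.624, -0.191, 0.22], [0.619, -0.189, 0.216], [0.62, -0.191, 0.218], [0.622, -0.193, 0.22], [0.617, -0.192, 0.217], [0.617, -0.196, 0.221]]
```

The loop bar is at about (0.616,-0.21), yaw about -15°, and the peg at about (0.556,-0.168). The two cameras disagree by about 10 mm in y, so I will refine with the wrist camera. The tool yaw already suits the peg.

send_rows(series=[{"grip": -1, "dp": [0, 0, -0.5], "dr": [0, 0, 0]}, {"grip": -1, "dp": [0, 0, -1], "dr": [0, 0, 0]}, {"grip": -1, "dp": [0, 0, -1], "dr": [0, 0, 0]}, {"grip": -1, "dp": [-0.25, -0.25, -1], "dr": [0, 0, 0]}, {"grip": -1, "dp": [-0.5, -0.5, -1], "dr": [0, 0, 0]}, {"grip": -1, "dp": [-0.75, -0.75, -1], "dr": [0, 0, 0]}, {"grip": -1, "dp": [-1, -1, -1], "dr": [0, 0, 0]}, {"grip": -1, "dp": [-1, -1, -1], "dr": [0, 0, 0]}, {"grip": -1, "dp": [-1, -1, -1], "dr": [0, 0, 0]}])

```text
time: 1.05
tcp_pos: [0.3253, 0.3764, 0.3902]
eef_rot: [0.0, 0.202, 0.979, 0.0]
contact_force: [-0.1, 1.2, -0.2]
finger_gap: 0.997
```

send_rows(series=[{"grip": -1, "dp": [-0.25, -0.25, -0.4], "dr": [0, 0, 0]}, {"grip": -1, "dp": [-0.5, -0.5, -0.7], "dr": [0, 0, 0]}, {"grip": -1, "dp": [-0.75, -0.75, -0.7], "dr": [0, 0, 0]}, {"grip": -1, "dp": [-1, -1, -0.7], "dr": [0, 0, 0]}, {"grip": -1, "dp": [-1, -1, -0.7], "dr": [0, 0, 0]}, {"grip": -1, "dp": [-1, -1, -0.7], "dr": [0, 0, 0]}])

```text
time: 1.65
tcp_pos: [0.4057, 0.1777, 0.4963]
eef_rot: [0.001, 0.203, 0.979, 0.001]
contact_force: [1.1, 0.1, 0.3]
finger_gap: 1.002
```

```bash
python3 - <<'E'
from rig import r
import cv2,numpy as np
o=r.get_obs();print(o["time"],o["tcp_pos"],o["q"].round(2))
c=r.read_camera("wrist");cv2.imwrite("pics/wrist1.png",c["frame"][:,:,::-1]);np.savez("wrist1.npz",**c)
print(-c["R"].T@c["t"])
E
```

```text
1.65 [0.40568673 0.17770961 0.49626465] [-0.82 -0.04  0.28  1.56  0.01  1.62  0.63]
[0.33293972 0.20904118 0.64038131]
```

View pics/wrist1.png

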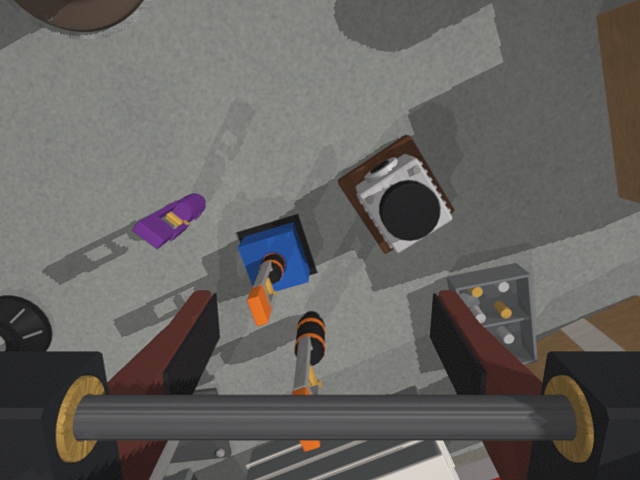

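The wrist view shows the holder with the small tab at (259,305), the large driver at (310,400), the purple one at (170,220) and the blower at (405,200). I measure the tab here.

```bash
python3 - <<'E'
from h import *
c=load("wrist1.npz");W=cloud(c);h=cv2.cvtColor(c["frame"],cv2.COLOR_RGB2HSV)
crop(c,220,220,350,450,2.6,"pics/w1c.png")
m=cv2.inRange(h,np.array((5,150,90)),np.array((19,255,255)))
k,l,s,ce=cv2.connectedComponentsWithStats(m)
for i in range(1,k):
    if s[i,4]>100:
        w=W[l==i];w=w[~np.isnan(w[:,0])]
        print(ce[i].round(),s[i],np.percentile(w,3,0).round(3),np.percentile(w,97,0).round(3))
        t=w[w[:,2]>np.percentile(w[:,2],97)-.006]
        print(" top",len(t),t.mean(0).round(4),cv2.minAreaRect(t[:,:2].astype(np.float32)))
m=cv2.inRange(h,np.array((105,150,60)),np.array((125,255,255)))>0
w=W[m];w=w[~np.isnan(w[:,0])];t=w[(w[:,2]>.054)&(w[:,2]<.064)]
print("holder",cv2.minAreaRect(t[:,:2].astype(np.float32)))
E
```

```text
[259. 305.] [247 286  24  40 644] [0.472 0.056 0.181] [0.504 0.069 0.214]
 top 362 [0.4879 0.0623 0.2127] ((0.48865336179733276, 0.061821259558200836), (0.0130928885191679, 0.033647798001766205), 83.25798797607422)
[312. 322.] [297 318  28  13 109] [0.592 0.051 0.034] [0.617 0.085 0.049]
 top 70 [0.5994 0.0715 0.0464] ((0.6015645861625671, 0.07010500878095627), (0.041410885751247406, 0.015441805124282837), 62.43125534057617)
[312. 338.] [295 333  30  15 115] [0.592 0.051 0.083] [0.618 0.085 0.098]
 top 63 [0.6015 0.0738 0.0953] ((0.6015031933784485, 0.06999664008617401), (0.04129689931869507, 0.01648731529712677), 63.78667068481445)
[310. 444.] [300 440  20  12 179] [0.622 0.055 0.262] [0.636 0.071 0.267]
 top 177 [0.6299 0.063  0.2653] ((0.6293938755989075, 0.06327101588249207), (0.01875842548906803, 0.015295613557100296), 80.70970916748047)
holder ((0.48842838406562805, 0.06136525422334671), (0.07940152287483215, 0.079475998878479), 83.41587829589844)
```

View pics/w1c.png

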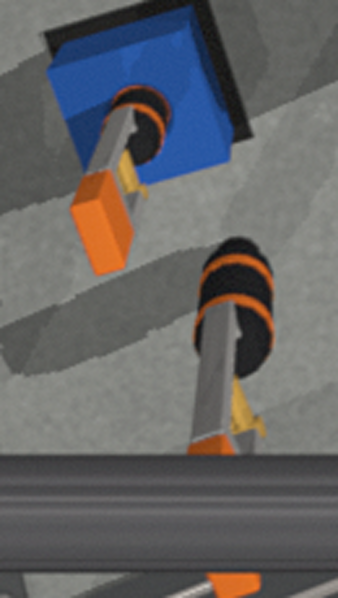

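send_rows(series=[{"grip": -1, "dp": [-0.25, -0.25, 0], "dr": [0, 0, 0]}, {"grip": -1, "dp": [-0.5, -0.5, 0], "dr": [0, 0, 0]}, {"grip": -1, "dp": [-0.7, -0.75, 0], "dr": [0, 0, 0]}, {"grip": -1, "dp": [-0.7, -1, 0], "dr": [0, 0, 0]}, {"grip": -1, "dp": [-0.7, -1, 0], "dr": [0, 0, 0]}, {"grip": -1, "dp": [-0.7, -1, 0], "dr": [0, 0, 0]}])

```text
time: 2.3
tcp_pos: [0.4415, 0.0045, 0.4945]
eef_rot: [-0.0, 0.199, 0.98, 0.0]
contact_force: [0.6, -0.1, -0.4]
finger_gap: 1.0
```

```bash
cat > snap.py <<'E'
from rig import r
import cv2,numpy as np,sys
n,f=sys.argv[1:3]
o=r.get_obs();print(o["time"],o["tcp_pos"].round(4),o["eef_rot"].round(4),o["q"].round(2),o["contact_force"].round(1),o["finger_gap"])
c=r.read_camera(n);cv2.imwrite(f"pics/{f}.png",c["frame"][:,:,::-1]);np.savez(f"{f}.npz",**c)
E
python3 snap.py wrist wrist2
```

```text
2.3 [0.4415 0.0045 0.4945] [-1.00e-04  1.99e-01  9.80e-01  2.00e-04] [-0.64 -0.06  0.49  1.58  0.03  1.62  1.02] [ 0.6 -0.1 -0.4] 1.0001162289329346
```

View pics/wrist2.png

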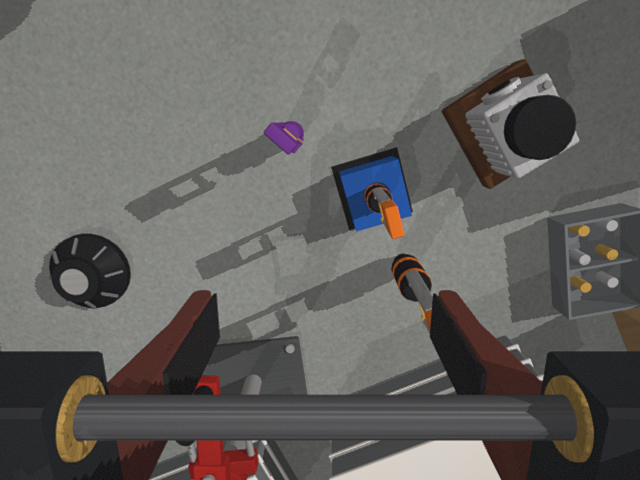

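send_rows(series=[{"grip": -1, "dp": [0, -0.25, 0], "dr": [0, -0.1, 0]}, {"grip": -1, "dp": [0, -0.5, 0], "dr": [0, -0.2, 0]}, {"grip": -1, "dp": [0, -0.75, 0], "dr": [0, -0.3, 0]}, {"grip": -1, "dp": [0, -0.9, 0], "dr": [0, -0.4, 0]}, {"grip": -1, "dp": [0, -0.9, 0], "dr": [0, -0.4, 0]}, {"grip": -1, "dp": [0, -0.9, 0], "dr": [0, -0.4, 0]}])

```text
time: 2.95
tcp_pos: [0.412, -0.0835, 0.4929]
eef_rot: [0.174, 0.19, 0.966, -0.019]
contact_force: [-0.9, 0.6, -0.6]
finger_gap: 1.002
```

```bash
python3 snap.py wrist wrist3
```

```text
2.95 [ 0.412  -0.0835  0.4929] [ 0.1738  0.1896  0.9662 -0.0192] [ 0.19 -0.28 -0.13  1.81  0.05  1.27  1.24] [-0.9  0.6 -0.6] 1.001729501436417
```

View pics/wrist3.png

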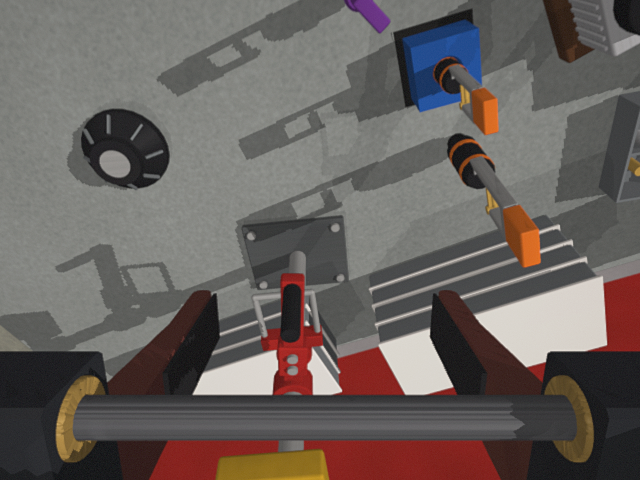

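The stand is in view: the peg at (291,310), the front bar at about row 290 between columns 255 and 315, and the lamp at (272,465). I measure it with depth.

```bash
python3 - <<'E'
from h import *
c=load("wrist3.npz");W=cloud(c)
crop(c,220,200,360,390,3.1,"pics/w3c.png")
ok=~np.isnan(W[...,0]);B=ok&(W[...,0]>.5)&(W[...,0]<.8)&(W[...,1]>-.36)&(W[...,1]<-.1)
m=B&(W[...,2]>.20)&(W[...,2]<.228)
v,u=np.nonzero(m)
w=W[m];print(len(w),w.min(0),w.max(0))
im=c["frame"].copy();im[m]=[0,255,0]
pg=B&(W[...,2]>.296)&(W[...,2]<.35)&(W[...,0]<.62);w2=W[pg];print("peg",len(w2),w2.mean(0),w2.min(0),w2.max(0))
t=w2[w2[:,2]>.338];print("pegtop",len(t),t.mean(0) if len(t) else 0,cv2.minAreaRect(t[:,:2].astype(np.float32)) if len(t)>3 else 0)
im[pg]=[0,0,255]
fp=B&(W[...,2]>.006)&(W[...,2]<.018);q=W[fp];print("foot",len(q),cv2.minAreaRect(q[:,:2].astype(np.float32)))
im[fp]=[255,255,0]
lp=ok&(W[...,2]>.432)&(W[...,2]<.445)&(W[...,0]>.5)&(W[...,0]<.8);q=W[lp];print("lamp",len(q),cv2.minAreaRect(q[:,:2].astype(np.float32)) if len(q) else 0)
c["frame"]=im;crop(c,200,190,380,480,2.05,"pics/w3m.png")
np.save("loop3.npy",w)
E
```

```text
1398 [ 0.59964269 -0.27368653  0.20300887] [ 0.72715658 -0.17396276  0.22796162]
peg 914 [ 0.55057548 -0.16731177  0.32598658] [ 0.54535743 -0.17825636  0.29614322] [ 0.56325427 -0.16016433  0.34496633]
pegtop 298 [ 0.5531064  -0.16852438  0.34283427] ((0.5548688769340515, -0.16955021023750305), (0.017396779730916023, 0.017694730311632156), 30.987377166748047)
foot 5697 ((0.7323652505874634, -0.24654936790466309), (0.17014634609222412, 0.18982432782649994), 73.63386535644531)
lamp 477 ((0.6100636720657349, -0.2080446183681488), (0.08728057146072388, 0.012094652280211449), 65.96435546875)
```

View pics/w3c.png

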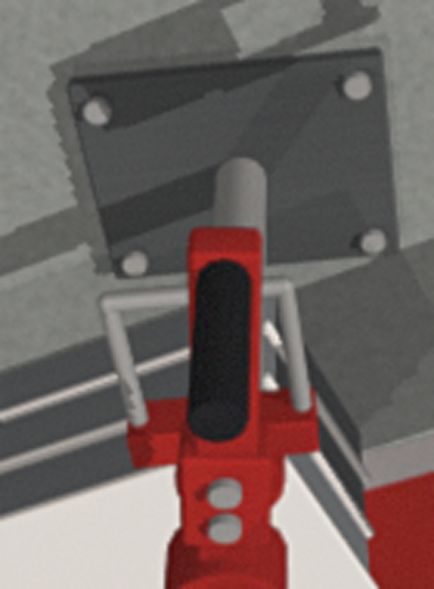

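View pics/w3m.png

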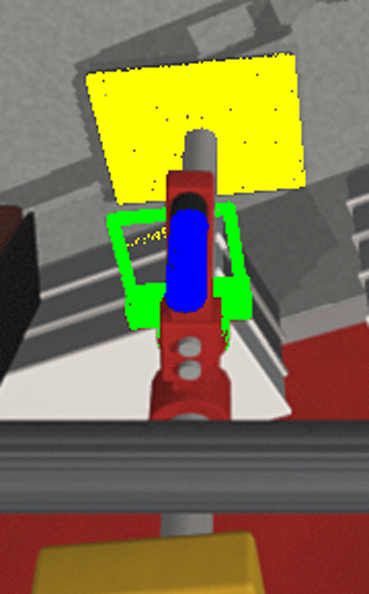

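```bash
python3 - <<'E'
from h import *
c=load("wrist3.npz")
def onz(u,v,z):
    o,d=ray(c,u,v);return (o+d*(z-o[2])/d[2])
P=[onz(220+x/3.1,200+y/3.1,.215) for x,y in((106,301),(288,288))]
W=cloud(c)
print(P,np.linalg.norm(P[0]-P[1]))
# bar pixels: per column search in depth near z .215
L=[]
for u in list(range(260,279))+list(range(302,310)):
    col=W[285:302,u]; s=(col[:,2]>.205)&(col[:,2]<.225)
    if s.any(): v=285+np.nonzero(s)[0]; L.append(onz(u,v.mean(),.215)[:2])
L=np.array(L);print(len(L));vx,vy,x0,y0=cv2.fitLine(L.astype(np.float32),cv2.DIST_HUBER,0,.01,.01).ravel();print(np.degrees(np.arctan2(vy,vx)),x0,y0)
# side bars: per row
for lo,hi in((250,275),(305,330)):
    S=[]
    for v in range(300,326):
        row=W[v,lo:hi];s=(row[:,2]>.205)&(row[:,2]<.225)
        if s.any(): S.append(onz(lo+np.nonzero(s)[0].mean(),v,.215)[:2])
    S=np.array(S);q=cv2.fitLine(S.astype(np.float32),cv2.DIST_HUBER,0,.01,.01).ravel();print(len(S),np.degrees(np.arctan2(q[1],q[0])),q[2:])
E
```

```text
[array([ 0.60432715, -0.24526728,  0.215     ]), array([ 0.62642192, -0.17689196,  0.215     ])] 0.07185655051683487
24
73.583374 0.6110909 -0.21928811
26 -16.112127 [ 0.63008404 -0.2524664 ]
26 -16.431393 [ 0.65286875 -0.18633004]
```

```bash
cat > plan.py <<'E'
import numpy as np
from scipy.spatial.transform import Rotation as Ro
from rig import r
BAR=np.array([.614,-.211]);YL=np.radians(-16.3)
XL=np.array([np.cos(YL),np.sin(YL)]);YV=np.array([-np.sin(YL),np.cos(YL)]);POST=BAR+.1*XL
def cur():
    o=r.get_obs();q=o["eef_rot"];return o["tcp_pos"],Ro.from_quat([q[1],q[2],q[3],q[0]]),o
def target(yawy,lean=0):
    # tool y at azimuth yawy (rad), lean back (fingers to -toolx horizontally)
    y=np.array([np.cos(yawy),np.sin(yawy),0]);x=np.array([-y[1],y[0],0]);z=np.array([0,0,-1.])
    R=Ro.from_matrix(np.stack([x,y,z],1))
    return R*Ro.from_rotvec([0,-lean,0])
def delta(p,R,p0=None,R0=None):
    if p0 is None:p0,R0,_=cur()
    return (R0.inv().apply(np.array(p)-p0)/.15).round(3),((R0.inv()*R).as_rotvec()/1.5).round(3)
E
python3 - <<'E'
from plan import *
p,R,o=cur();print(p,R.as_matrix().round(3))
pegth=.137
for z in(.493,.317):
    print(delta([.555,-.1695,z],target(YL+np.pi/2-pegth)))
E
```

```text
[ 0.41111974 -0.0868493   0.49251576] [[-0.865  0.379  0.328]
 [ 0.366  0.925 -0.105]
 [-0.343  0.029 -0.939]]
(array([-1.032, -0.146,  0.37 ]), array([0.023, 0.233, 0.018]))
(array([-0.629, -0.179,  1.471]), array([0.023, 0.233, 0.018]))
```

send_rows(series=[{"grip": -1, "dp": [-0.3, -0.05, 0.1], "dr": [0.01, 0.08, 0.005]}, {"grip": -1, "dp": [-0.6, -0.1, 0.2], "dr": [0.02, 0.16, 0.01]}, {"grip": -1, "dp": [-0.9, -0.14, 0.35], "dr": [0.023, 0.233, 0.018]}, {"grip": -1, "dp": [-1, -0.14, 0.37], "dr": [0.023, 0.233, 0.018]}, {"grip": -1, "dp": [-1, -0.14, 0.37], "dr": [0.023, 0.233, 0.018]}, {"grip": -1, "dp": [-1, -0.14, 0.37], "dr": [0.023, 0.233, 0.018]}])

```text
time: 3.6
tcp_pos: [0.5525, -0.1634, 0.4909]
eef_rot: [-0.001, 0.207, 0.978, -0.0]
contact_force: [0.3, 0.0, 0.2]
finger_gap: 1.0
```

```bash
python3 snap.py wrist wrist4; python3 - <<'E'
from plan import *
print(delta([.555,-.1695,.318],target(YL+np.pi/2-.137)))
E
```

```text
3.6 [ 0.5525 -0.1634  0.4909] [-1.100e-03  2.067e-01  9.784e-01 -2.000e-04] [ 0.21  0.23 -0.01  1.27  0.    1.64  1.35] [0.3 0.  0.2] 1.000422519996451
(array([-0.037, -0.026,  1.163]), array([-0.   ,  0.   ,  0.003]))
```

View pics/wrist4.png

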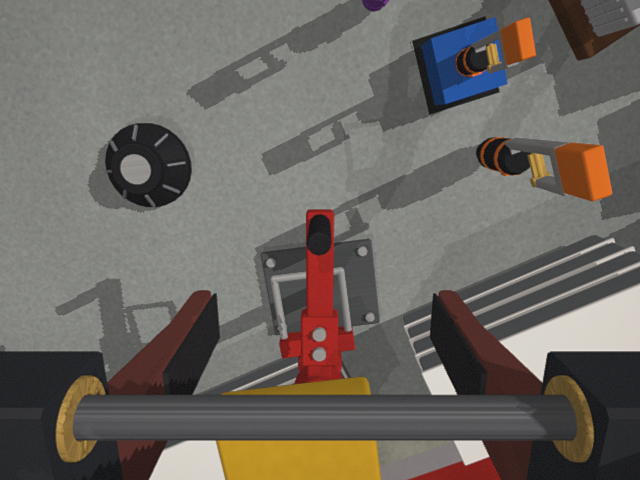

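Peg at (320,232), loop corners at (275,274) and (341,270). I re-measure the bar from this view.

```bash
python3 - <<'E'
from h import *
c=load("wrist4.npz");W=cloud(c)
crop(c,250,200,390,360,3.5,"pics/w4c.png")
def onz(u,v,z):
    o,d=ray(c,u,v);return (o+d*(z-o[2])/d[2])
L=[]
for u in list(range(281,302))+list(range(335,338)):
    col=W[262:285,u]; s=(col[:,2]>.205)&(col[:,2]<.225)
    if s.any(): L.append(onz(u,262+np.nonzero(s)[0].mean(),.215)[:2])
L=np.array(L);q=cv2.fitLine(L.astype(np.float32),cv2.DIST_HUBER,0,.01,.01).ravel();print("bar",len(L),np.degrees(np.arctan2(q[1],q[0])),q[2:])
for lo,hi in((265,292),(332,360)):
    S=[]
    for v in range(284,320):
        row=W[v,lo:hi];s=(row[:,2]>.205)&(row[:,2]<.225)
        if s.any(): S.append(onz(lo+np.nonzero(s)[0].mean(),v,.215)[:2])
    S=np.array(S);k=cv2.fitLine(S.astype(np.float32),cv2.DIST_HUBER,0,.01,.01).ravel();print(len(S),np.degrees(np.arctan2(k[1],k[0])),k[2:])
t=W[215:260,300:340].reshape(-1,3);t=t[(t[:,2]>.338)&(t[:,2]<.35)];print("peg",len(t),t.mean(0),cv2.minEnclosingCircle(t[:,:2].astype(np.float32)))
E
```

```text
bar 24 73.94282 [ 0.6098002  -0.22572233]
36 -16.461887 [ 0.6267199  -0.25152263]
36 -16.27055 [ 0.6638083  -0.18957487]
peg 495 [ 0.55469752 -0.1691678   0.34379476] ((0.5553500056266785, -0.16956906020641327), 0.008908775635063648)
```

View pics/w4c.png

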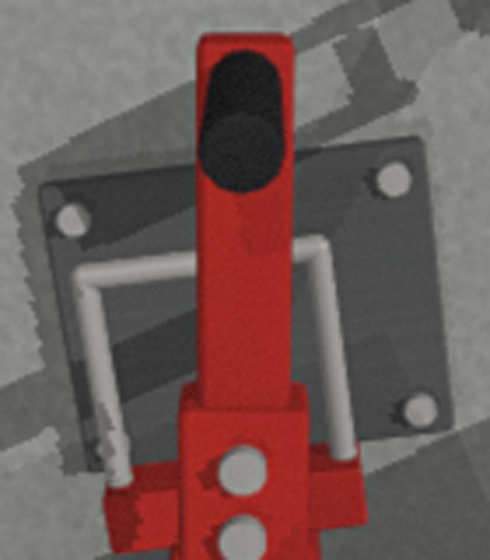

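send_rows(series=[{"grip": -1, "dp": [-0.03, -0.026, 0.3], "dr": [0, 0, 0]}, {"grip": -1, "dp": [-0.03, -0.026, 0.6], "dr": [0, 0, 0]}, {"grip": -1, "dp": [-0.03, -0.026, 0.9], "dr": [0, 0, 0]}, {"grip": -1, "dp": [-0.03, -0.026, 1], "dr": [0, 0, 0]}, {"grip": -1, "dp": [-0.03, -0.026, 1], "dr": [0, 0, 0]}])

```text
time: 4.15
tcp_pos: [0.5519, -0.1698, 0.3421]
eef_rot: [-0.0, 0.208, 0.978, -0.0]
contact_force: [0.2, -0.3, 0.1]
finger_gap: 1.0
```

send_rows(series=[{"grip": -1, "dp": [0, 0, 0.16], "dr": [0, 0, 0]}, {"grip": 0.3, "dp": [0, 0, 0.16], "dr": [0, 0, 0]}, {"grip": 0.3, "dp": [0, 0, 0.16], "dr": [0, 0, 0]}, {"grip": 0.3, "dp": [0, 0, 0.16], "dr": [0, 0, 0]}, {"grip": 0.3, "dp": [0, 0, 0.16], "dr": [0, 0, 0]}])

```text
time: 4.65
tcp_pos: [0.5542, -0.1715, 0.3195]
eef_rot: [0.001, 0.208, 0.978, -0.0]
contact_force: [0.5, 0.0, 0.3]
finger_gap: 0.675
```

```bash
python3 snap.py wrist wrist5; python3 - <<'E'
from plan import *
p0,R0,o=cur()
# arc rows
for th in np.linspace(.137,1.46,11)[1:]:
    pp=POST+.17*(-XL*np.cos(th)+YV*np.sin(th))
    a,b=delta([*pp,.318],target(YL+np.pi/2-th));print(round(th,3),pp.round(3),a,b)
E
```

```text
4.65 [ 0.5542 -0.1715  0.3195] [ 1.100e-03  2.084e-01  9.781e-01 -2.000e-04] [ 0.24  0.28 -0.02  1.6   0.01  1.26  1.36] [0.5 0.  0.3] 0.6748632192522256
0.269 [ 0.565 -0.15 ] [-0.009  0.164  0.008] [0.    0.001 0.089]
0.402 [ 0.578 -0.131] [-0.039  0.311  0.008] [0.    0.001 0.178]
0.534 [ 0.594 -0.115] [-0.088  0.452  0.008] [0.    0.001 0.266]
0.666 [ 0.611 -0.101] [-0.155  0.586  0.008] [0.    0.001 0.354]
0.798 [ 0.63  -0.089] [-0.239  0.71   0.008] [0.    0.001 0.442]
0.931 [ 0.651 -0.08 ] [-0.339  0.822  0.008] [0.    0.001 0.53 ]
1.063 [ 0.672 -0.073] [-0.453  0.919  0.008] [0.    0.001 0.619]
1.195 [ 0.695 -0.07 ] [-0.578  1.001  0.009] [0.001 0.001 0.707]
1.328 [ 0.717 -0.069] [-0.713  1.066  0.009] [0.001 0.001 0.795]
1.46 [ 0.739 -0.072] [-0.856  1.112  0.009] [0.001 0.001 0.883]
```

View pics/wrist5.png

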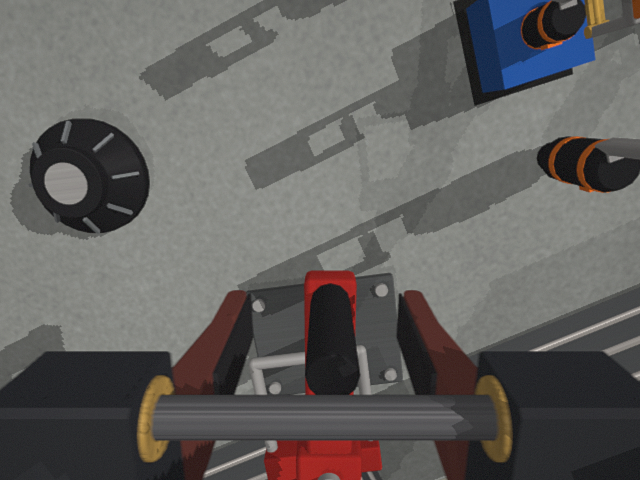

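The peg stands centred between the fingers (330,340). Now I swing it along the arc.

send_rows(series=[{"grip": 0.3, "dp": [-0.009, 0.164, 0.008], "dr": [0, 0, 0.089]}, {"grip": 0.3, "dp": [-0.039, 0.311, 0.008], "dr": [0, 0, 0.178]}, {"grip": 0.3, "dp": [-0.088, 0.452, 0.008], "dr": [0, 0, 0.266]}, {"grip": 0.3, "dp": [-0.155, 0.586, 0.008], "dr": [0, 0, 0.354]}, {"grip": 0.3, "dp": [-0.239, 0.71, 0.008], "dr": [0, 0, 0.442]}, {"grip": 0.3, "dp": [-0.339, 0.822, 0.008], "dr": [0, 0, 0.53]}, {"grip": 0.3, "dp": [-0.339, 0.822, 0.008], "dr": [0, 0, 0.53]}])

```text
time: 5.4
tcp_pos: [0.6522, -0.0772, 0.316]
eef_rot: [-0.0, 0.571, 0.821, 0.0]
contact_force: [0.9, 0.5, -0.4]
finger_gap: 0.353
```

```bash
python3 - <<'E'
from plan import *
p0,R0,o=cur();print(o["q"].round(2))
for th in [1.06,1.18,1.3,1.42]:
    pp=POST+.17*(-XL*np.cos(th)+YV*np.sin(th))
    a,b=delta([*pp,.318],target(YL+np.pi/2-th),p0,R0);print(round(th,3),pp.round(3),a,b)
E
```

```text
[-0.    0.42  0.07  1.41 -0.03  1.32  0.42]
1.06 [ 0.672 -0.073] [-0.022  0.131 -0.013] [-0.    -0.     0.086]
1.18 [ 0.692 -0.07 ] [-0.047  0.265 -0.013] [-0.    -0.     0.166]
1.3 [ 0.712 -0.069] [-0.089  0.394 -0.013] [-0.    -0.     0.246]
1.42 [ 0.733 -0.071] [-0.145  0.518 -0.013] [-0.    -0.     0.326]
```

send_rows(series=[{"grip": 0.3, "dp": [-0.022, 0.131, -0.01], "dr": [0, 0, 0.086]}, {"grip": 0.3, "dp": [-0.047, 0.265, -0.01], "dr": [0, 0, 0.166]}, {"grip": 0.3, "dp": [-0.089, 0.394, -0.01], "dr": [0, 0, 0.246]}, {"grip": 0.3, "dp": [-0.145, 0.518, -0.01], "dr": [0, 0, 0.326]}, {"grip": 0.3, "dp": [-0.145, 0.518, -0.01], "dr": [0, 0, 0.326]}, {"grip": 0.3, "dp": [-0.145, 0.518, -0.01], "dr": [0, 0, 0.326]}])

```text
time: 6.0
tcp_pos: [0.7302, -0.0736, 0.3178]
eef_rot: [-0.0, 0.751, 0.66, -0.001]
contact_force: [-0.1, 0.6, -0.5]
finger_gap: 0.347
```

```bash
python3 snap.py wrist wrist6;python3 snap.py scene scene6; python3 - <<'E'
from h import *
from plan import POST,XL,YV
c=load("scene6.npz");crop(c,150,110,400,300,3,"pics/s6c.png")
c=load("wrist6.npz");W=cloud(c);t=W.reshape(-1,3);t=t[(t[:,2]>.29)&(t[:,2]<.35)&(t[:,0]>.6)&(t[:,0]<.8)];print(len(t))
E
```

```text
6.0 [ 0.7302 -0.0736  0.3178] [-1.000e-04  7.512e-01  6.600e-01 -7.000e-04] [-0.06  0.57  0.17  1.18 -0.09  1.4  -0.03] [-0.1  0.6 -0.5] 0.34695839519189203
6.05 [ 0.73   -0.0736  0.3182] [-0.000e+00  7.514e-01  6.598e-01 -5.000e-04] [-0.06  0.57  0.17  1.18 -0.09  1.4  -0.03] [0.2 0.3 0.2] 0.3475657108364187
10352
```

View pics/wrist6.png

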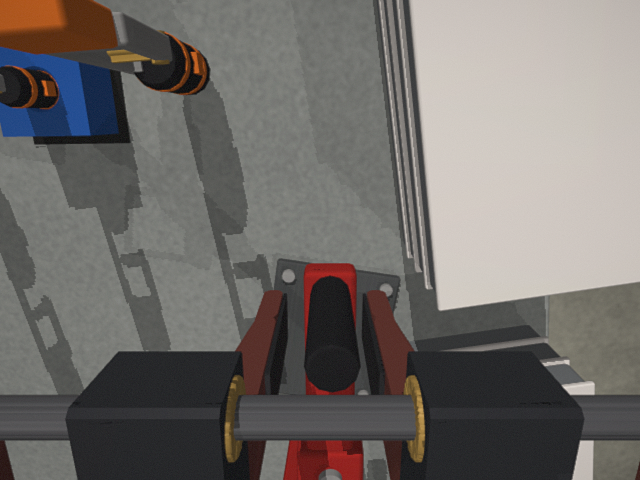

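View pics/s6c.png

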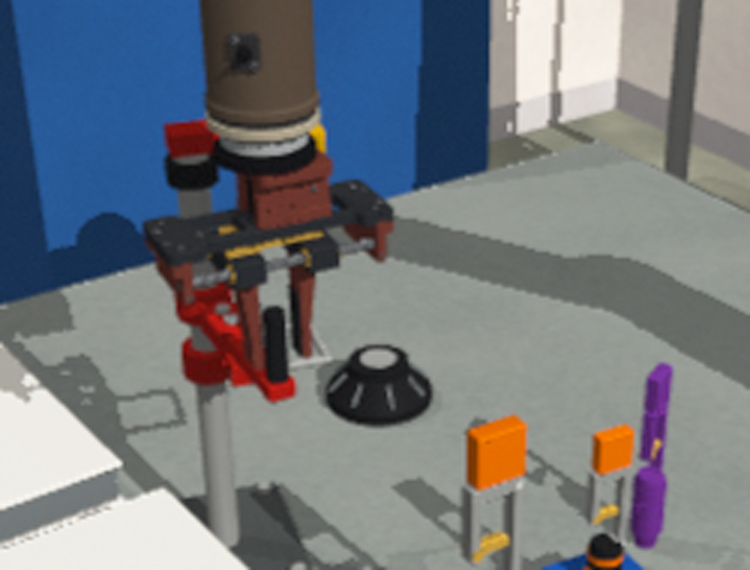

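The red arm now points left of the loop, with the peg between the fingers, at about 1.38 rad. I release it and rise.

send_rows(series=[{"grip": -0.2, "dp": [0, 0, 0], "dr": [0, 0, 0]}, {"grip": -0.2, "dp": [0, 0, 0], "dr": [0, 0, 0]}, {"grip": -0.4, "dp": [0, 0, -0.3], "dr": [0, 0, 0]}, {"grip": -1, "dp": [0, 0, -0.6], "dr": [0, 0, 0]}, {"grip": -1, "dp": [0, 0, -0.9], "dr": [0, 0, 0]}, {"grip": -1, "dp": [0, 0, -0.9], "dr": [0, 0, 0]}, {"grip": -1, "dp": [0, 0, -0.9], "dr": [0, 0, 0]}])

```text
time: 6.8
tcp_pos: [0.7309, -0.0732, 0.4547]
eef_rot: [0.001, 0.752, 0.659, 0.001]
contact_force: [-0.2, 0.8, 0.0]
finger_gap: 0.949
```

```bash
python3 snap.py wrist wrist7;python3 - <<'E'
from h import *
from plan import *
c=load("wrist7.npz");W=cloud(c)
t=W.reshape(-1,3);t=t[(t[:,2]>.335)&(t[:,2]<.352)&(t[:,0]>.67)&(t[:,0]<.8)&(t[:,1]>-.12)&(t[:,1]<-.03)]
e=cv2.minEnclosingCircle(t[:,:2].astype(np.float32));print(len(t),e)
d=np.array(e[0])-POST;print("theta",np.arctan2(d@YV,-d@XL),np.linalg.norm(d))
TAB=np.array([.4885,.0618,.1955]);ya=np.radians(83.26)
for l,dz in((0,.2),(np.radians(33),.2),(np.radians(33),.1)):
    print(delta(TAB+[0,0,dz],target(ya,l)))
E
```

```text
6.8 [ 0.7309 -0.0732  0.4547] [0.0011 0.7524 0.6587 0.0008] [-0.06  0.56  0.19  0.89 -0.1   1.7  -0.04] [-0.2  0.8  0. ] 0.9490698812222557
686 ((0.7321472764015198, -0.07064535468816757), 0.009175158105790615)
theta 1.417170351714085 0.16987378971890846
(array([ 0.677, -1.719,  0.383]), array([-0.   , -0.   , -1.057]))
(array([ 0.677, -1.719,  0.383]), array([-0.304, -0.299, -1.025]))
(array([ 0.677, -1.719,  1.049]), array([-0.304, -0.299, -1.025]))
```

View pics/wrist7.png

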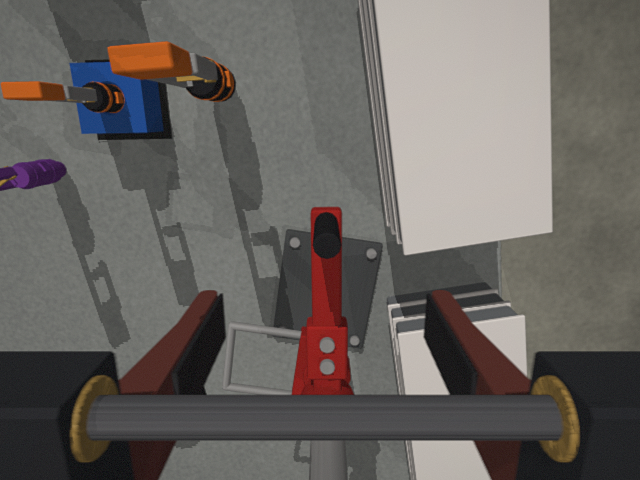

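The arm is at 1.417 rad and stays there (peg at (326,238)). Now to the driver: first yaw and travel, then lean.

send_rows(series=[{"grip": -1, "dp": [0.1, -0.3, 0], "dr": [0, 0, -0.1]}, {"grip": -1, "dp": [0.2, -0.55, 0], "dr": [0, 0, -0.2]}, {"grip": -1, "dp": [0.3, -0.8, 0], "dr": [0, 0, -0.3]}, {"grip": -1, "dp": [0.4, -1, 0], "dr": [0, 0, -0.4]}, {"grip": -1, "dp": [0.5, -1, 0], "dr": [0, 0, -0.5]}, {"grip": -1, "dp": [0.6, -1, 0], "dr": [0, 0, -0.6]}, {"grip": -1, "dp": [0.6, -1, 0], "dr": [0, 0, -0.7]}, {"grip": -1, "dp": [0.6, -1, 0], "dr": [0, 0, -0.8]}, {"grip": -1, "dp": [0.6, -1, 0], "dr": [0, 0, -0.9]}, {"grip": -1, "dp": [0.6, -1, 0], "dr": [0, 0, -1]}, {"grip": -1, "dp": [0.6, -1, 0], "dr": [0, 0, -1]}])

```text
time: 7.95
tcp_pos: [0.5935, 0.0361, 0.4514]
eef_rot: [-0.002, 0.1, 0.995, -0.001]
contact_force: [0.0, 0.8, 0.3]
finger_gap: 1.001
```

```bash
cat > t.py <<'E'
from plan import *
TAB=np.array([.4885,.0618,.1955]);ya=np.radians(83.26)
p,R,o=cur();print(p.round(4),o["q"].round(2))
for l,dz in((33,.15),(33,.1),(33,0)):
    T=target(ya,np.radians(l));print(l,dz,*delta(TAB+.002*T.apply([0,0,1])+[0,0,dz],T,p,R))
E
python3 t.py
```

```text
[0.5935 0.0361 0.4514] [-0.08  0.27 -0.09  1.31  0.02  1.57  1.21]
33 0.15 [0.711 0.029 0.719] [-0.017 -0.386 -0.054]
33 0.1 [0.71  0.03  1.053] [-0.017 -0.386 -0.054]
33 0 [0.708 0.031 1.719] [-0.017 -0.386 -0.054]
```

send_rows(series=[{"grip": -1, "dp": [0.2, 0, 0], "dr": [0, -0.09, 0]}, {"grip": -1, "dp": [0.45, 0, 0.1], "dr": [-0.01, -0.18, -0.02]}, {"grip": -1, "dp": [0.71, 0.03, 0.3], "dr": [-0.01, -0.27, -0.04]}, {"grip": -1, "dp": [0.71, 0.03, 0.5], "dr": [-0.017, -0.36, -0.054]}, {"grip": -1, "dp": [0.71, 0.03, 0.72], "dr": [-0.017, -0.386, -0.054]}, {"grip": -1, "dp": [0.71, 0.03, 0.72], "dr": [-0.017, -0.386, -0.054]}, {"grip": -1, "dp": [0.71, 0.03, 0.72], "dr": [-0.017, -0.386, -0.054]}])

```text
time: 8.65
tcp_pos: [0.4909, 0.0619, 0.3457]
eef_rot: [0.284, 0.059, 0.957, -0.017]
contact_force: [0.4, -0.9, -0.2]
finger_gap: 0.996
```

```bash
python3 snap.py wrist wrist8; python3 t.py; python3 - <<'E'
from h import *
c=load("wrist8.npz");W=cloud(c);h=cv2.cvtColor(c["frame"],cv2.COLOR_RGB2HSV)
m=cv2.inRange(h,np.array((5,150,90)),np.array((19,255,255)))
k,l,s,ce=cv2.connectedComponentsWithStats(m)
for i in range(1,k):
    if s[i,4]>300:
        w=W[l==i];w=w[~np.isnan(w[:,0])]
        t=w[(w[:,2]>.209)&(w[:,2]<.218)]
        print(ce[i].round(),s[i,4],np.percentile(w,[3,97],0).round(3).tolist())
        if len(t)>10: print(" top",len(t),t.mean(0).round(4),cv2.minAreaRect(t[:,:2].astype(np.float32)))
E
```

```text
8.65 [0.4909 0.0619 0.3457] [ 0.2844  0.0589  0.9568 -0.0165] [-0.11 -0.18 -0.26  2.15  0.35  0.68  0.85] [ 0.4 -0.9 -0.2] 0.9963806692893297
[0.4921 0.0622 0.3469] [-0.11 -0.18 -0.26  2.15  0.35  0.68  0.85]
33 0.15 [ 0.025 -0.006  0.008] [-0.     0.002 -0.004]
33 0.1 [ 0.207 -0.006  0.287] [-0.     0.002 -0.004]
33 0 [ 0.572 -0.008  0.845] [-0.     0.002 -0.004]
[326. 118.] 2322 [[0.472, 0.052, 0.044], [0.604, 0.081, 0.214]]
 top 1259 [0.4872 0.0613 0.2127] ((0.48888760805130005, 0.06102839857339859), (0.013764917850494385, 0.03386446461081505), 83.88959503173828)
[346. 293.] 2213 [[0.591, 0.055, 0.222], [0.632, 0.073, 0.266]]
```

View pics/wrist8.png

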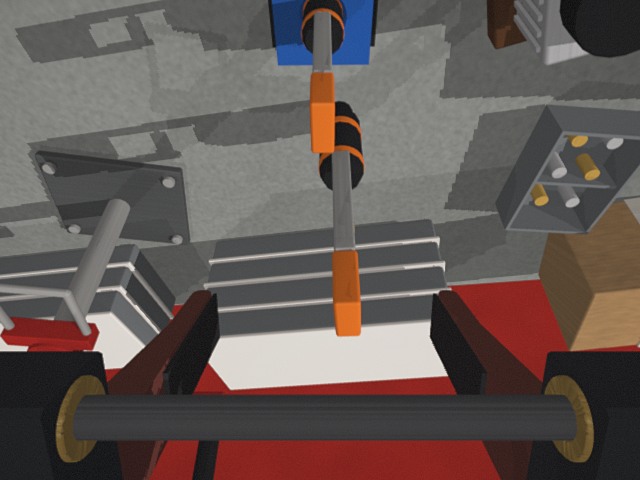

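The wrist view shows the target tab at (322,112) and the large one behind it at (346,293). The tab is re-measured at (0.4888, 0.0613), in agreement. I descend and grip.

send_rows(series=[{"grip": -1, "dp": [0.14, -0.003, 0.2], "dr": [0, 0, 0]}, {"grip": -1, "dp": [0.28, -0.006, 0.4], "dr": [0, 0, 0]}, {"grip": -1, "dp": [0.4, -0.008, 0.59], "dr": [0, 0, 0]}, {"grip": -1, "dp": [0.5, -0.01, 0.74], "dr": [0, 0, 0]}, {"grip": -1, "dp": [0.572, -0.01, 0.845], "dr": [0, 0, 0]}, {"grip": -1, "dp": [0.572, -0.01, 0.845], "dr": [0, 0, 0]}, {"grip": -1, "dp": [0.572, -0.01, 0.845], "dr": [0, 0, 0]}])

```text
time: 9.4
tcp_pos: [0.4902, 0.0612, 0.1933]
eef_rot: [0.286, 0.059, 0.956, -0.017]
contact_force: [-0.2, -0.1, 0.9]
finger_gap: 0.999
```

```bash
python3 snap.py side side9; python3 t.py; python3 - <<'E'
from h import *
c=load("side9.npz");crop(c,200,170,400,320,4,"pics/s9c.png")
E
```

```text
9.4 [0.4902 0.0612 0.1933] [ 0.2855  0.0585  0.9564 -0.0167] [-0.06  0.04 -0.37  2.37  0.97  0.37  0.17] [-0.2 -0.1  0.9] 0.999190825663785
[0.4901 0.0614 0.1938] [-0.06  0.04 -0.37  2.38  0.97  0.37  0.17]
33 0.15 [-0.546  0.004 -0.838] [-0.     0.003 -0.003]
33 0.1 [-0.363  0.003 -0.559] [-0.     0.003 -0.003]
33 0 [ 0.003  0.002 -0.002] [-0.     0.003 -0.003]
```

View pics/s9c.png

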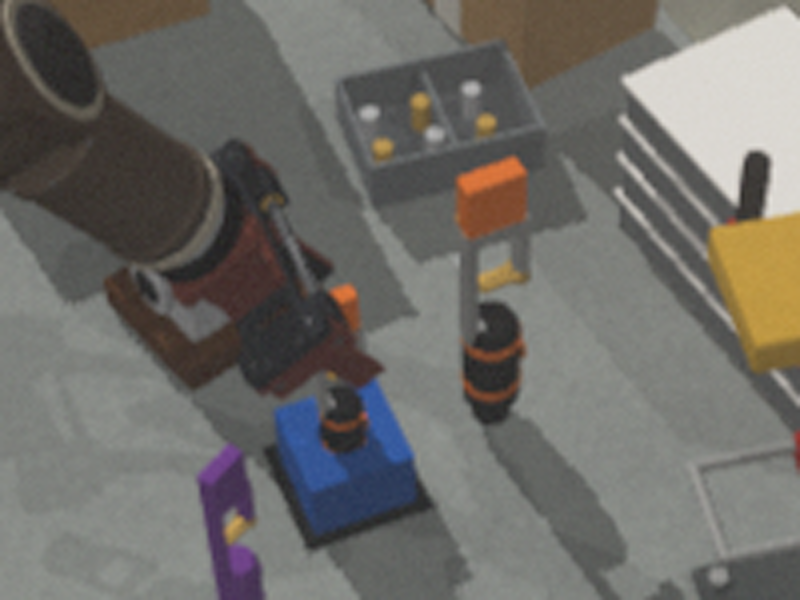

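The fingers straddle the tab (tab visible at crop 345,305). I close now.

send_rows(series=[{"grip": 1, "dp": [0, 0, 0], "dr": [0, 0, 0]}, {"grip": 1, "dp": [0, 0, 0], "dr": [0, 0, 0]}, {"grip": 1, "dp": [0, 0, 0], "dr": [0, 0, 0]}, {"grip": 1, "dp": [0, 0, 0], "dr": [0, 0, 0]}, {"grip": 1, "dp": [0, 0, 0], "dr": [0, 0, 0]}, {"grip": 1, "dp": [0, 0, 0], "dr": [0, 0, 0]}, {"grip": 1, "dp": [0, 0, 0], "dr": [0, 0, 0]}, {"grip": 1, "dp": [0, 0, 0], "dr": [0, 0, 0]}, {"grip": 1, "dp": [0, 0, 0], "dr": [0, 0, 0]}, {"grip": 1, "dp": [0, 0, 0], "dr": [0, 0, 0]}, {"grip": 1, "dp": [0, 0, 0], "dr": [0, 0, 0]}, {"grip": 1, "dp": [0, 0, 0], "dr": [0, 0, 0]}])

```text
time: 10.65
tcp_pos: [0.4882, 0.061, 0.192]
eef_rot: [0.285, 0.058, 0.957, -0.017]
contact_force: [-0.4, -0.3, 0.4]
finger_gap: 0.16
```

```bash
cat > t2.py <<'E'
from plan import *
TAB=np.array([.4888,.0615,.1955])
p,R,o=cur();print(o["time"],p.round(4),o["q"].round(2),o["contact_force"].round(1),o["finger_gap"])
for dz in(.03,.06,.11):
    print(dz,*delta(p+[0,0,dz],R,p,R))
E
python3 t2.py
```

```text
10.65 [0.4882 0.061  0.192 ] [-0.06  0.04 -0.37  2.38  0.97  0.37  0.17] [-0.4 -0.3  0.4] 0.15994149696486315
0.03 [-0.109  0.    -0.167] [0. 0. 0.]
0.06 [-0.219  0.    -0.335] [0. 0. 0.]
0.11 [-0.401  0.001 -0.614] [0. 0. 0.]
```

send_rows(series=[{"grip": 1, "dp": [-0.055, 0, -0.084], "dr": [0, 0, 0]}, {"grip": 1, "dp": [-0.109, 0, -0.167], "dr": [0, 0, 0]}, {"grip": 1, "dp": [-0.164, 0, -0.25], "dr": [0, 0, 0]}, {"grip": 1, "dp": [-0.219, 0, -0.335], "dr": [0, 0, 0]}, {"grip": 1, "dp": [-0.31, 0, -0.475], "dr": [0, 0, 0]}, {"grip": 1, "dp": [-0.401, 0, -0.614], "dr": [0, 0, 0]}, {"grip": 1, "dp": [-0.401, 0, -0.614], "dr": [0, 0, 0]}, {"grip": 1, "dp": [-0.401, 0, -0.614], "dr": [0, 0, 0]}])

```text
time: 11.45
tcp_pos: [0.4876, 0.0607, 0.3012]
eef_rot: [0.285, 0.058, 0.957, -0.017]
contact_force: [0.5, -0.0, -4.2]
finger_gap: 0.161
```

```bash
python3 snap.py side side10; python3 snap.py scene scene10; python3 - <<'E'
from h import *
c=load("side10.npz");crop(c,200,150,400,300,4,"pics/s10c.png")
c=load("scene10.npz");crop(c,260,170,420,350,3.3,"pics/sc10c.png")
E
```

```text
11.45 [0.4876 0.0607 0.3012] [ 0.2848  0.0578  0.9567 -0.017 ] [-0.06 -0.14 -0.32  2.23  0.42  0.57  0.76] [ 0.5 -0.  -4.2] 0.16123444551129013
11.5 [0.4872 0.0606 0.3004] [ 0.2841  0.0577  0.9569 -0.0172] [-0.06 -0.14 -0.32  2.23  0.42  0.57  0.76] [-0.1 -0.4 -2.5] 0.1522863598501562
```

View pics/s10c.png

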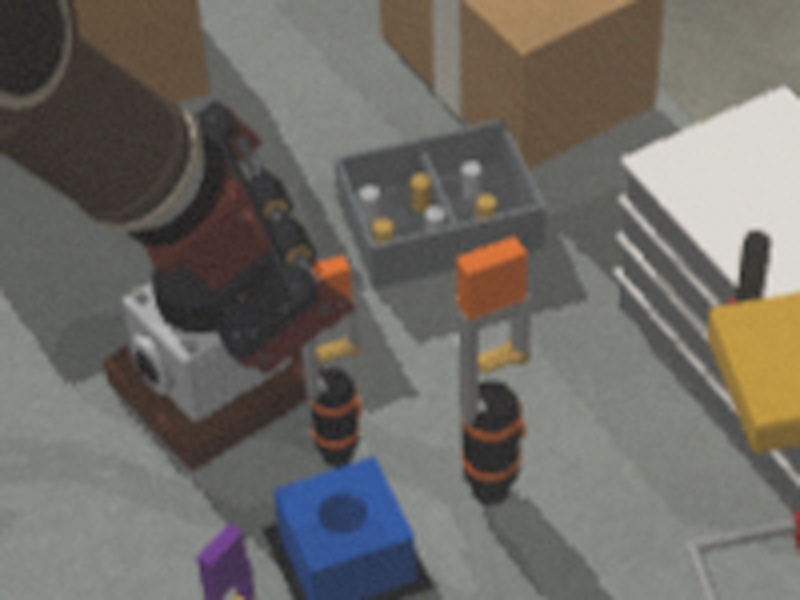

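View pics/sc10c.png

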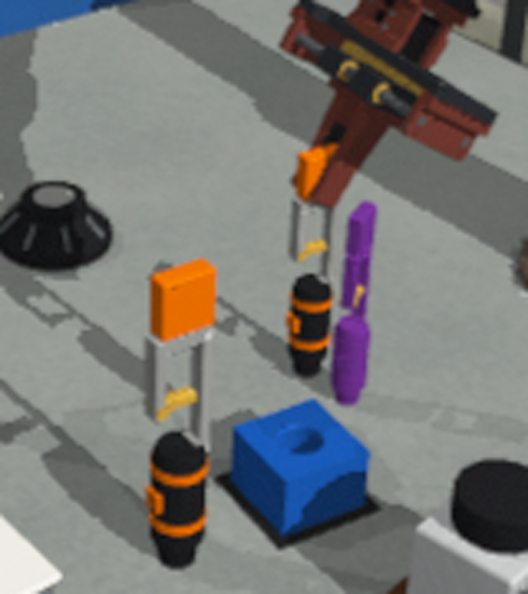

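The driver is out of the holder and upright (side crop 335,400); the holder is empty. Next is the pre-entry pose in front of the bar.

```bash
cat > t3.py <<'E'
from plan import *
import sys
off=np.array([float(x) for x in sys.argv[2].split(",")]) if len(sys.argv)>2 else np.array([.0007,0,-.0025])
ps=[];
for _ in range(1): p,R,o=cur()
print(o["time"],p.round(4),"lean",np.degrees(np.arccos(-R.as_matrix()[2,2])).round(2),o["q"].round(2),o["contact_force"].round(1),o["finger_gap"].round(3))
T=target(YL+np.pi/2,np.radians(33))
for s in sys.argv[1].split(";"):
    back,z=map(float,s.split(","))
    t=np.array([*(BAR-back*XL),z])+off
    print(back,z,t.round(4),*delta(t,T,p,R))
E
python3 t3.py "0.10,.30;0.06,.298"
```

```text
Traceback (most recent call last):
  File "t3.py", line 6, in <module>
    print(o["time"],p.round(4),"lean",np.degrees(np.arccos(-R.as_matrix()[2,2])).round(2),o["q"].round(2),o["contact_force"].round(1),o["finger_gap"].round(3))
                                                                                                                                      ^^^^^^^^^^^^^^^^^^^^^
AttributeError: 'float' object has no attribute 'round'
```

```bash
sed -i 's/o\["finger_gap"\].round(3)/o["finger_gap"]/' t3.py
python3 t3.py "0.10,.30;0.06,.298"
```

```text
11.55 [0.4871 0.0605 0.3001] lean 33.03 [-0.06 -0.14 -0.32  2.23  0.42  0.57  0.76] [ 0.2 -0.  -2.8] 0.1587769621058858
0.1 0.3 [ 0.5187 -0.1829  0.2975] [-0.329 -1.586  0.235] [0.059 0.    0.092]
0.06 0.298 [ 0.5571 -0.1942  0.2955] [-0.542 -1.63   0.39 ] [0.059 0.    0.092]
```

send_rows(series=[{"grip": 1, "dp": [-0.02, -0.1, 0.015], "dr": [0.005, 0, 0.008]}, {"grip": 1, "dp": [-0.06, -0.3, 0.045], "dr": [0.012, 0, 0.018]}, {"grip": 1, "dp": [-0.1, -0.5, 0.075], "dr": [0.018, 0, 0.028]}, {"grip": 1, "dp": [-0.145, -0.7, 0.105], "dr": [0.025, 0, 0.04]}, {"grip": 1, "dp": [-0.186, -0.9, 0.133], "dr": [0.034, 0, 0.053]}, {"grip": 1, "dp": [-0.186, -0.9, 0.133], "dr": [0.034, 0, 0.053]}])

```text
time: 12.15
tcp_pos: [0.5049, -0.0809, 0.2984]
eef_rot: [0.282, 0.105, 0.953, -0.031]
contact_force: [1.2, -0.5, -2.7]
finger_gap: 0.155
```

```bash
python3 t3.py "0.10,.30;0.06,.298"
```

```text
12.15 [ 0.5049 -0.0809  0.2984] lean 32.97 [ 0.02 -0.13 -0.04  2.23  0.27  0.5   1.13] [ 1.2 -0.5 -2.7] 0.15526466818601775
0.1 0.3 [ 0.5187 -0.1829  0.2975] [-0.197 -0.643  0.135] [ 0.023 -0.     0.036]
0.06 0.298 [ 0.5571 -0.1942  0.2955] [-0.413 -0.661  0.291] [ 0.023 -0.     0.036]
```

send_rows(series=[{"grip": 1, "dp": [-0.07, -0.22, 0.045], "dr": [0.01, 0, 0.012]}, {"grip": 1, "dp": [-0.14, -0.43, 0.09], "dr": [0.016, 0, 0.024]}, {"grip": 1, "dp": [-0.21, -0.643, 0.145], "dr": [0.023, 0, 0.036]}, {"grip": 1, "dp": [-0.3, -0.655, 0.21], "dr": [0.023, 0, 0.036]}, {"grip": 1, "dp": [-0.413, -0.661, 0.291], "dr": [0.023, 0, 0.036]}, {"grip": 1, "dp": [-0.413, -0.661, 0.291], "dr": [0.023, 0, 0.036]}, {"grip": 1, "dp": [-0.413, -0.661, 0.291], "dr": [0.023, 0, 0.036]}])

```text
time: 12.85
tcp_pos: [0.5581, -0.1895, 0.2957]
eef_rot: [0.281, 0.133, 0.95, -0.039]
contact_force: [-0.7, -0.8, -3.3]
finger_gap: 0.156
```

```bash
python3 snap.py side side11; python3 snap.py scene scene11;python3 snap.py wrist wrist11; python3 t3.py "0.06,.298;.0,.298" ; python3 - <<'E'
from h import *
c=load("side11.npz");crop(c,280,180,460,330,4.2,"pics/s11c.png")
c=load("scene11.npz");crop(c,180,130,360,290,4.2,"pics/sc11c.png")
E
```

```text
12.85 [ 0.5581 -0.1895  0.2957] [ 0.281   0.1332  0.9496 -0.0385] [0.06 0.02 0.17 2.1  0.05 0.45 1.49] [-0.7 -0.8 -3.3] 0.1561781857659662
12.9 [ 0.5579 -0.1894  0.296 ] [ 0.2813  0.1331  0.9496 -0.0385] [0.06 0.02 0.17 2.1  0.05 0.45 1.49] [-0.4 -0.  -3.4] 0.15889405036168663
12.95 [ 0.5579 -0.1895  0.2964] [ 0.2817  0.1332  0.9494 -0.0385] [0.06 0.02 0.17 2.1  0.05 0.45 1.49] [ 0.6 -0.2 -3.5] 0.15659331209121177
13.0 [ 0.558  -0.1897  0.2969] lean 33.08 [0.06 0.02 0.17 2.1  0.05 0.45 1.49] [-0.  -0.1 -3.9] 0.15949882818458483
0.06 0.298 [ 0.5571 -0.1942  0.2955] [ 0.003 -0.03   0.009] [0.003 0.001 0.003]
0.0 0.298 [ 0.6147 -0.211   0.2955] [-0.332 -0.033  0.228] [0.003 0.001 0.003]
```

View pics/s11c.png

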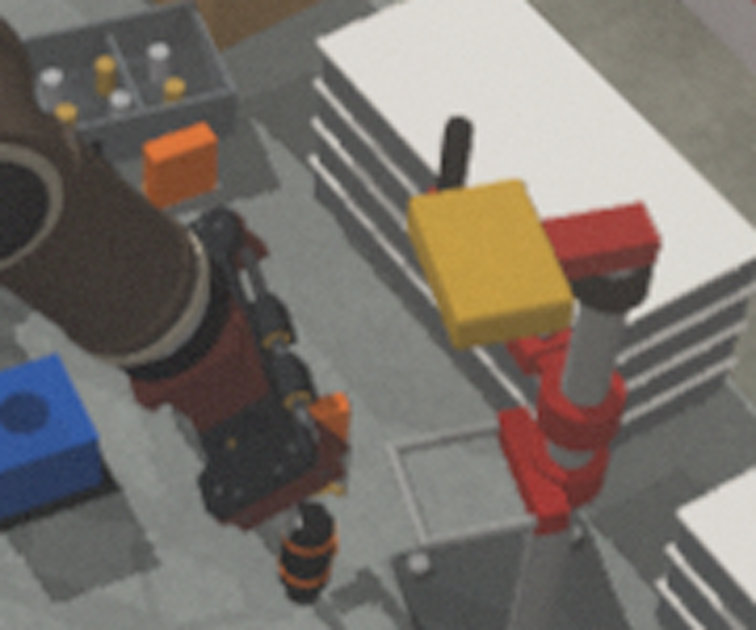

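View pics/sc11c.png

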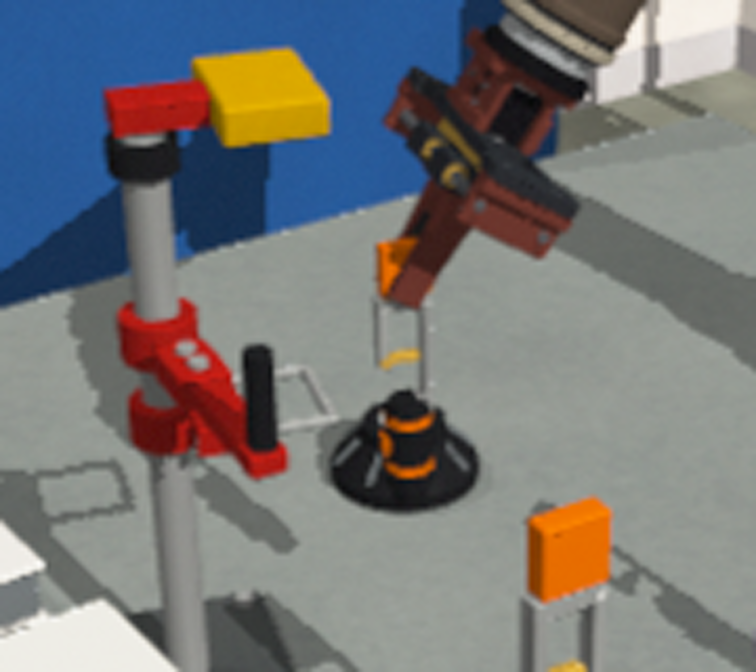

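View pics/wrist11.png

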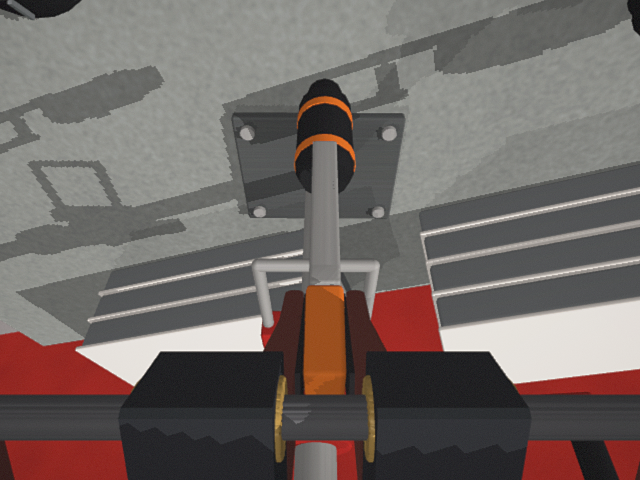

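The wrist view shows the driver's spine (325,220), body (325,130) and the front bar at row 266 (columns 257–376). I check the alignment in the loop frame.

```bash
cat > meas.py <<'E'
from h import *
from plan import BAR,XL,YV
import sys
c=load(sys.argv[1]);W=cloud(c);h=cv2.cvtColor(c["frame"],cv2.COLOR_RGB2HSV)
d=W[...,:2]-BAR; X=d@XL;Y=d@YV;Z=W[...,2]
def s(n,m):
    m=m&~np.isnan(X)
    if m.sum()>5: print(n,m.sum(),"x' %.4f[%.4f %.4f] y' %.4f[%.4f %.4f] z %.4f[%.4f %.4f]"%sum([(np.median(a[m]),*np.percentile(a[m],[3,97])) for a in(X,Y,Z)],()))
x0,x1=float(sys.argv[2]),float(sys.argv[3])
N=(X>x0)&(X<x1)&(abs(Y)<.05)
s("body",N&(Z>.12)&(Z<.19)&(h[...,2]<90)|(N&(Z>.12)&(Z<.19)&(h[...,0]<18)&(h[...,1]>180)))
s("spine",N&(Z>.215)&(Z<.265)&(h[...,1]<60))
s("orange tab",N&(Z>.26)&(h[...,0]>4)&(h[...,0]<19)&(h[...,1]>150))
s("tabtop",N&(Z>.308)&(Z<.325)&(h[...,0]>4)&(h[...,0]<19)&(h[...,1]>150))
# bar
m=(abs(X)<.012)&(abs(Y)<.033)&(Z>.205)&(Z<.225);s("bar",m)
for lo,hi in((-.045,-.025),(.025,.045)): s("sidebar",(X>.012)&(X<.06)&(Y>lo)&(Y<hi)&(Z>.205)&(Z<.225))
E
python3 meas.py wrist11.npz -.1 -.03
```

```text
body 2826 x' -0.0722[-0.0747 -0.0635] y' 0.0046[-0.0095 0.0192] z 0.1648[0.1256 0.1888]
spine 2235 x' -0.0751[-0.0760 -0.0740] y' 0.0046[-0.0008 0.0104] z 0.2432[0.2168 0.2638]
orange tab 4438 x' -0.0747[-0.0760 -0.0616] y' 0.0046[-0.0019 0.0112] z 0.3057[0.2844 0.3176]
tabtop 1964 x' -0.0742[-0.0759 -0.0601] y' 0.0046[-0.0019 0.0111] z 0.3158[0.3085 0.3178]
bar 1087 x' -0.0020[-0.0038 0.0082] y' -0.0094[-0.0322 0.0320] z 0.2166[0.2124 0.2184]
sidebar 486 x' 0.0336[0.0128 0.0578] y' -0.0344[-0.0386 -0.0314] z 0.2173[0.2145 0.2185]
sidebar 307 x' 0.0257[0.0129 0.0504] y' 0.0350[0.0308 0.0382] z 0.2174[0.2148 0.2184]
```

The driver is upright. Its axis is at x' = -58 mm and y' = +4.6 mm, and the bar would enter 93 mm above the nose. I correct y and move in level.

send_rows(series=[{"grip": 1, "dp": [0, -0.031, 0], "dr": [0, 0, 0]}, {"grip": 1, "dp": [-0.05, -0.031, 0.032], "dr": [0, 0, 0]}, {"grip": 1, "dp": [-0.1, -0.031, 0.065], "dr": [0, 0, 0]}, {"grip": 1, "dp": [-0.16, -0.031, 0.104], "dr": [0, 0, 0]}, {"grip": 1, "dp": [-0.22, -0.031, 0.143], "dr": [0, 0, 0]}, {"grip": 1, "dp": [-0.28, -0.031, 0.182], "dr": [0, 0, 0]}, {"grip": 1, "dp": [-0.327, -0.031, 0.212], "dr": [0, 0, 0]}, {"grip": 1, "dp": [-0.327, -0.031, 0.212], "dr": [0, 0, 0]}, {"grip": 1, "dp": [-0.327, -0.031, 0.212], "dr": [0, 0, 0]}])

```text
time: 13.9
tcp_pos: [0.6136, -0.2107, 0.2975]
eef_rot: [0.282, 0.133, 0.949, -0.039]
contact_force: [-1.2, -0.1, -3.1]
finger_gap: 0.157
```

```bash
python3 snap.py wrist wrist12; python3 snap.py scene scene12; python3 meas.py wrist12.npz -.04 -.005; python3 t3.py "0,.298;0,.245";python3 - <<'E'
from h import *
c=load("scene12.npz");crop(c,180,130,340,270,4.8,"pics/sc12c.png")
E
```

```text
13.9 [ 0.6136 -0.2107  0.2975] [ 0.2824  0.1335  0.9492 -0.0385] [ 0.08  0.12  0.18  1.98 -0.03  0.46  1.57] [-1.2 -0.1 -3.1] 0.1572866704980083
13.95 [ 0.6134 -0.2107  0.2976] [ 0.2824  0.1335  0.9492 -0.0385] [ 0.08  0.12  0.18  1.98 -0.03  0.46  1.57] [-0.7  0.8 -3.7] 0.1573915320158883
body 2614 x' -0.0128[-0.0150 -0.0060] y' 0.0000[-0.0131 0.0136] z 0.1650[0.1267 0.1889]
spine 2229 x' -0.0156[-0.0164 -0.0145] y' -0.0001[-0.0055 0.0057] z 0.2433[0.2168 0.2639]
orange tab 4196 x' -0.0153[-0.0166 -0.0074] y' -0.0001[-0.0066 0.0065] z 0.3055[0.2851 0.3186]
tabtop 1824 x' -0.0150[-0.0166 -0.0060] y' -0.0001[-0.0067 0.0064] z 0.3155[0.3084 0.3187]
bar 1857 x' -0.0016[-0.0036 0.0084] y' 0.0069[-0.0321 0.0321] z 0.2169[0.2122 0.2185]
sidebar 811 x' 0.0335[0.0132 0.0583] y' -0.0345[-0.0387 -0.0314] z 0.2174[0.2147 0.2185]
sidebar 806 x' 0.0334[0.0134 0.0583] y' 0.0338[0.0308 0.0380] z 0.2173[0.2144 0.2184]
14.0 [ 0.6133 -0.2106  0.2977] lean 33.14 [ 0.08  0.12  0.18  1.98 -0.03  0.46  1.57] [ 0.4  0.4 -2.9] 0.1593498343558613
0.0 0.298 [ 0.6147 -0.211   0.2955] [0.    0.    0.017] [0.003 0.002 0.002]
0.0 0.245 [ 0.6147 -0.211   0.2425] [ 0.193 -0.001  0.313] [0.003 0.002 0.002]
```

View pics/sc12c.png

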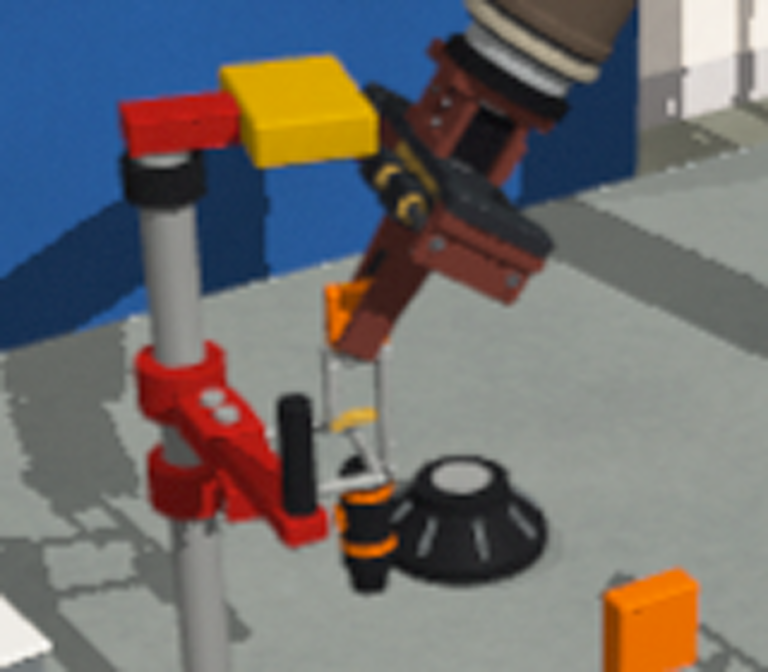

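View pics/wrist12.png

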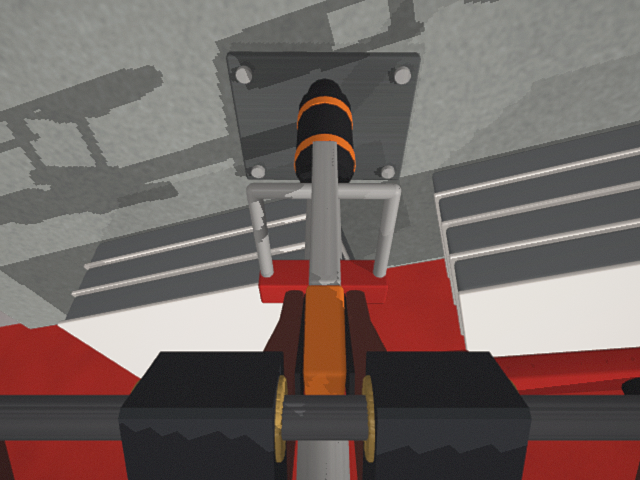

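The bar is in the mouth: offset x' about 1 mm, y' 0, and the bar about 93 mm above the nose. I press down slowly.

send_rows(series=[{"grip": 1, "dp": [0.02, 0, 0.03], "dr": [0, 0, 0]}, {"grip": 1, "dp": [0.039, 0, 0.06], "dr": [0, 0, 0]}, {"grip": 1, "dp": [0.059, 0, 0.09], "dr": [0, 0, 0]}, {"grip": 1, "dp": [0.078, 0, 0.12], "dr": [0, 0, 0]}, {"grip": 1, "dp": [0.098, 0, 0.15], "dr": [0, 0, 0]}, {"grip": 1, "dp": [0.117, 0, 0.18], "dr": [0, 0, 0]}, {"grip": 1, "dp": [0.137, 0, 0.21], "dr": [0, 0, 0]}, {"grip": 1, "dp": [0.156, 0, 0.24], "dr": [0, 0, 0]}, {"grip": 1, "dp": [0.172, 0, 0.265], "dr": [0, 0, 0]}, {"grip": 1, "dp": [0.182, 0, 0.28], "dr": [0, 0, 0]}, {"grip": 1, "dp": [0.182, 0, 0.28], "dr": [0, 0, 0]}])

```text
time: 15.1
tcp_pos: [0.6128, -0.2104, 0.2461]
eef_rot: [0.281, 0.134, 0.95, -0.038]
contact_force: [-0.9, 0.3, -2.9]
finger_gap: 0.161
```

```bash
python3 snap.py wrist wrist13; python3 snap.py scene scene13; python3 snap.py side side13; python3 meas.py wrist13.npz -.04 -.005; python3 t3.py "0,.247";python3 - <<'E'
from h import *
c=load("scene13.npz");crop(c,180,130,340,270,4.8,"pics/sc13c.png")
E
```

```text
15.1 [ 0.6128 -0.2104  0.2461] [ 0.2812  0.1335  0.9495 -0.0384] [ 0.1   0.19  0.17  2.04 -0.06  0.34  1.6 ] [-0.9  0.3 -2.9] 0.16129655105070945
15.15 [ 0.6132 -0.2105  0.2468] [ 0.2818  0.1335  0.9494 -0.0385] [ 0.1   0.18  0.17  2.04 -0.06  0.34  1.6 ] [ 0.3 -0.5 -3.1] 0.15408101189935197
15.2 [ 0.6135 -0.2106  0.2472] [ 0.2822  0.1335  0.9492 -0.0385] [ 0.1   0.18  0.17  2.04 -0.06  0.34  1.6 ] [-0.4  0.4 -2.6] 0.15869771683456826
body 1950 x' -0.0124[-0.0161 -0.0058] y' 0.0001[-0.0132 0.0141] z 0.1384[0.1210 0.1532]
spine 1492 x' -0.0166[-0.0253 -0.0117] y' 0.0004[-0.0080 0.0081] z 0.2268[0.2158 0.2635]
orange tab 1467 x' -0.0157[-0.0173 -0.0059] y' 0.0000[-0.0065 0.0065] z 0.2657[0.2604 0.2674]
bar 2510 x' -0.0020[-0.0037 0.0076] y' -0.0066[-0.0320 0.0320] z 0.2166[0.2121 0.2185]
sidebar 868 x' 0.0329[0.0133 0.0582] y' -0.0341[-0.0385 -0.0314] z 0.2174[0.2143 0.2185]
sidebar 861 x' 0.0329[0.0132 0.0576] y' 0.0335[0.0307 0.0378] z 0.2173[0.2143 0.2184]
15.25 [ 0.6137 -0.2106  0.2476] lean 33.13 [ 0.1   0.18  0.17  2.04 -0.06  0.34  1.6 ] [ 0.4 -0.2 -3.2] 0.15957836413032567
0.0 0.247 [ 0.6147 -0.211   0.2445] [ 0.005 -0.001  0.021] [0.003 0.002 0.002]
```

View pics/sc13c.png

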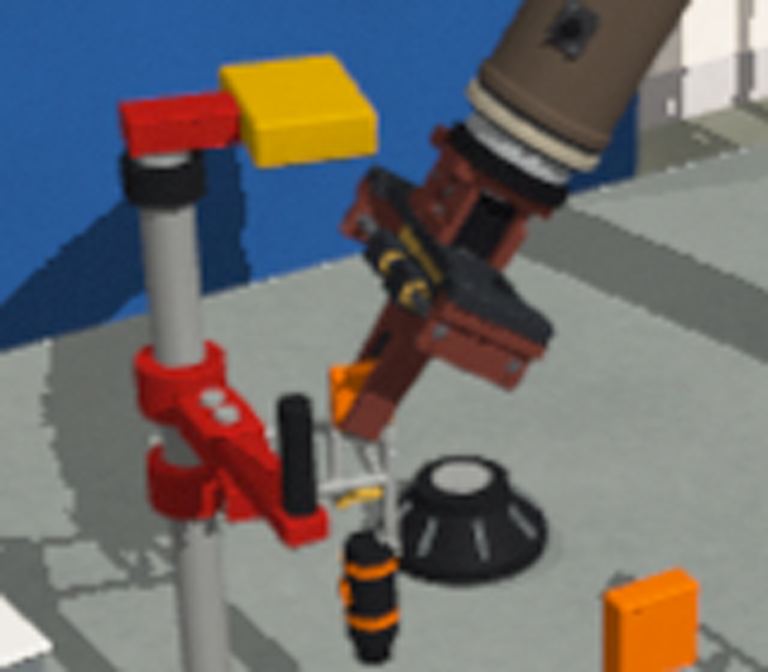

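View pics/wrist13.png

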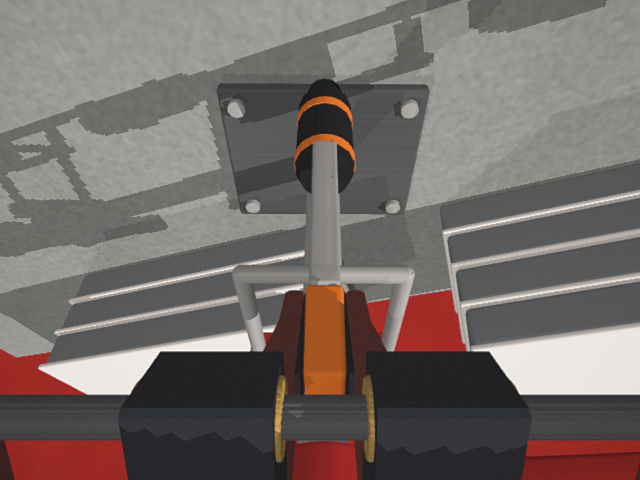

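The gate is now under the bar (crop 355,495) and shut. The tab is about 2–3 mm above the seat, so I lower the last bit until the weight comes off.

send_rows(series=[{"grip": 1, "dp": [0.007, 0, 0.011], "dr": [0, 0, 0]}, {"grip": 1, "dp": [0.012, 0, 0.018], "dr": [0, 0, 0]}, {"grip": 1, "dp": [0.012, 0, 0.018], "dr": [0, 0, 0]}, {"grip": 1, "dp": [0.012, 0, 0.018], "dr": [0, 0, 0]}])

```text
time: 15.65
tcp_pos: [0.6139, -0.2106, 0.2445]
eef_rot: [0.283, 0.133, 0.949, -0.039]
contact_force: [0.7, 0.0, -3.0]
finger_gap: 0.157
```

```bash
python3 snap.py wrist wrist14;  python3 meas.py wrist14.npz -.04 -.005|head -3
```

```text
15.65 [ 0.6139 -0.2106  0.2445] [ 0.2828  0.1335  0.9491 -0.0385] [ 0.1   0.19  0.17  2.05 -0.06  0.33  1.6 ] [ 0.7  0.  -3. ] 0.1573221803394559
body 1746 x' -0.0113[-0.0147 -0.0055] y' 0.0002[-0.0128 0.0136] z 0.1369[0.1211 0.1516]
spine 1420 x' -0.0155[-0.0254 -0.0116] y' 0.0004[-0.0079 0.0082] z 0.2262[0.2157 0.2634]
orange tab 1218 x' -0.0145[-0.0163 -0.0058] y' 0.0000[-0.0064 0.0065] z 0.2646[0.2603 0.2659]
```

send_rows(series=[{"grip": 1, "dp": [0.015, 0, 0.006], "dr": [0, 0, 0]}, {"grip": 1, "dp": [0.015, 0, 0.006], "dr": [0, 0, 0]}, {"grip": 1, "dp": [0.015, 0, 0.006], "dr": [0, 0, 0]}])

```text
time: 16.0
tcp_pos: [0.6129, -0.2103, 0.243]
eef_rot: [0.283, 0.133, 0.949, -0.039]
contact_force: [-0.1, 0.6, -1.4]
finger_gap: 0.156
```

```bash
python3 snap.py wrist wrist15;  python3 meas.py wrist15.npz -.04 -.005|head -3
```

```text
16.0 [ 0.6129 -0.2103  0.243 ] [ 0.2833  0.1334  0.9489 -0.0386] [ 0.1   0.19  0.16  2.05 -0.06  0.33  1.6 ] [-0.1  0.6 -1.4] 0.1557286846250234
body 1753 x' -0.0118[-0.0158 -0.0057] y' 0.0002[-0.0130 0.0141] z 0.1363[0.1211 0.1501]
spine 1392 x' -0.0165[-0.0277 -0.0112] y' 0.0004[-0.0079 0.0082] z 0.2258[0.2158 0.2638]
orange tab 1094 x' -0.0149[-0.0172 -0.0056] y' 0.0001[-0.0064 0.0065] z 0.2634[0.2602 0.2644]
```

The weight is transferring to the bar. I ease down 0.5 mm more and release.

send_rows(series=[{"grip": 1, "dp": [0.002, 0, 0.003], "dr": [0, 0, 0]}, {"grip": 1, "dp": [0.002, 0, 0.003], "dr": [0, 0, 0]}, {"grip": 0.4, "dp": [0.002, 0, 0.003], "dr": [0, 0, 0]}, {"grip": 0.2, "dp": [0.002, 0, 0.003], "dr": [0, 0, 0]}, {"grip": -0.2, "dp": [0.002, 0, 0.003], "dr": [0, 0, 0]}, {"grip": -0.4, "dp": [0.002, 0, 0.003], "dr": [0, 0, 0]}, {"grip": -0.4, "dp": [0.002, 0, 0.003], "dr": [0, 0, 0]}, {"grip": -0.4, "dp": [0.002, 0, 0.003], "dr": [0, 0, 0]}])

```text
time: 16.85
tcp_pos: [0.6125, -0.2102, 0.242]
eef_rot: [0.283, 0.133, 0.949, -0.039]
contact_force: [0.2, -0.3, 0.9]
finger_gap: 0.664
```

```bash
python3 snap.py wrist wrist16;  python3 meas.py wrist16.npz -.04 -.005|head -3
```

```text
16.85 [ 0.6125 -0.2102  0.242 ] [ 0.2828  0.1334  0.9491 -0.0385] [ 0.1   0.19  0.16  2.05 -0.06  0.32  1.6 ] [ 0.2 -0.3  0.9] 0.6641464917684354
body 1745 x' -0.0118[-0.0155 -0.0055] y' 0.0002[-0.0132 0.0138] z 0.1363[0.1210 0.1502]
spine 3081 x' -0.0160[-0.0279 -0.0058] y' -0.0007[-0.0373 0.0297] z 0.2477[0.2165 0.2643]
orange tab 1063 x' -0.0148[-0.0172 -0.0057] y' 0.0003[-0.0061 0.0067] z 0.2634[0.2603 0.2643]
```

View pics/wrist16.png

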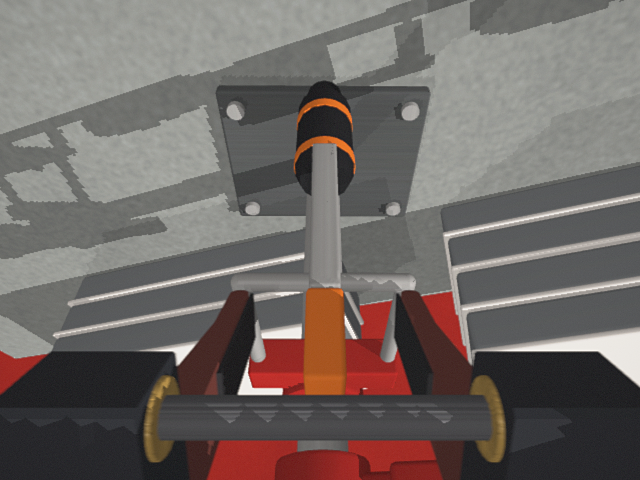

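It hangs free with the fingers open on both sides. I retreat along the tool axis.

send_rows(series=[{"grip": -0.4, "dp": [0, 0, -0.1], "dr": [0, 0, 0]}, {"grip": -0.4, "dp": [0, 0, -0.2], "dr": [0, 0, 0]}, {"grip": -0.4, "dp": [0, 0, -0.4], "dr": [0, 0, 0]}, {"grip": -0.4, "dp": [0, 0, -0.6], "dr": [0, 0, 0]}, {"grip": -0.4, "dp": [0, 0, -0.8], "dr": [0, 0, 0]}, {"grip": -0.4, "dp": [0, 0, -0.95], "dr": [0, 0, 0]}, {"grip": -0.4, "dp": [0, 0, -0.95], "dr": [0, 0, 0]}, {"grip": -0.4, "dp": [0, 0, -0.95], "dr": [0, 0, 0]}, {"grip": -0.4, "dp": [0, 0, -0.95], "dr": [0, 0, 0]}])

```text
time: 17.8
tcp_pos: [0.5375, -0.189, 0.3601]
eef_rot: [0.282, 0.133, 0.949, -0.038]
contact_force: [0.0, 0.1, 0.2]
finger_gap: 0.7
```

```bash
python3 snap.py wrist wrist17; python3 snap.py scene scene17; python3 snap.py side side17; python3 meas.py wrist17.npz -.04 -.004; python3 - <<'E'
from h import *
from plan import *
c=load("scene17.npz");crop(c,190,140,330,290,4,"pics/sc17c.png");crop(load("side17.npz"),300,190,460,340,4,"pics/si17c.png")
for n in("scene","wrist"):
    c=load(n+"17.npz");t=cloud(c).reshape(-1,3);t=t[(t[:,2]>.30)&(t[:,2]<.35)&(t[:,0]>.69)&(t[:,0]<.78)&(t[:,1]>-.12)&(t[:,1]<-.03)]
    if len(t)>20:
        d=np.median(t,0)[:2]-POST;print(n,len(t),"theta",np.arctan2(d@YV,-d@XL))
E
```

```text
17.8 [ 0.5375 -0.189   0.3601] [ 0.2821  0.1334  0.9493 -0.0385] [ 0.05 -0.09  0.18  2.04  0.07  0.61  1.48] [0.  0.1 0.2] 0.6996025167982294
17.85 [ 0.5375 -0.189   0.3598] [ 0.2818  0.1334  0.9494 -0.0385] [ 0.05 -0.09  0.18  2.04  0.07  0.61  1.48] [-0.9 -0.5 -0.5] 0.6993259276743726
17.9 [ 0.5375 -0.189   0.3598] [ 0.2817  0.1334  0.9494 -0.0385] [ 0.05 -0.09  0.18  2.04  0.07  0.61  1.48] [0.4 0.1 0.7] 0.7004529903092015
body 742 x' -0.0115[-0.0157 -0.0046] y' -0.0001[-0.0138 0.0141] z 0.1373[0.1211 0.1507]
spine 245 x' -0.0164[-0.0174 -0.0145] y' 0.0005[-0.0058 0.0061] z 0.2215[0.2152 0.2276]
orange tab 356 x' -0.0125[-0.0173 -0.0044] y' -0.0002[-0.0066 0.0063] z 0.2634[0.2605 0.2645]
bar 837 x' -0.0019[-0.0038 0.0083] y' 0.0072[-0.0322 0.0321] z 0.2167[0.2122 0.2184]
sidebar 392 x' 0.0344[0.0132 0.0582] y' -0.0348[-0.0389 -0.0315] z 0.2173[0.2147 0.2187]
sidebar 389 x' 0.0341[0.0134 0.0582] y' 0.0341[0.0307 0.0380] z 0.2172[0.2148 0.2184]
scene 146 theta 1.4418247996669162
```

View pics/sc17c.png

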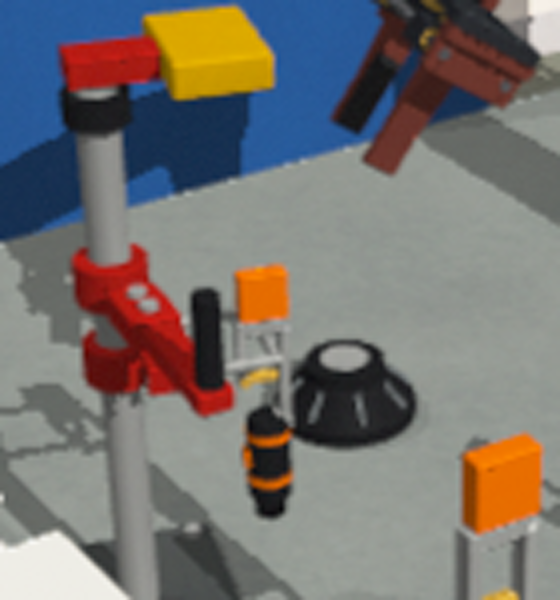

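View pics/si17c.png

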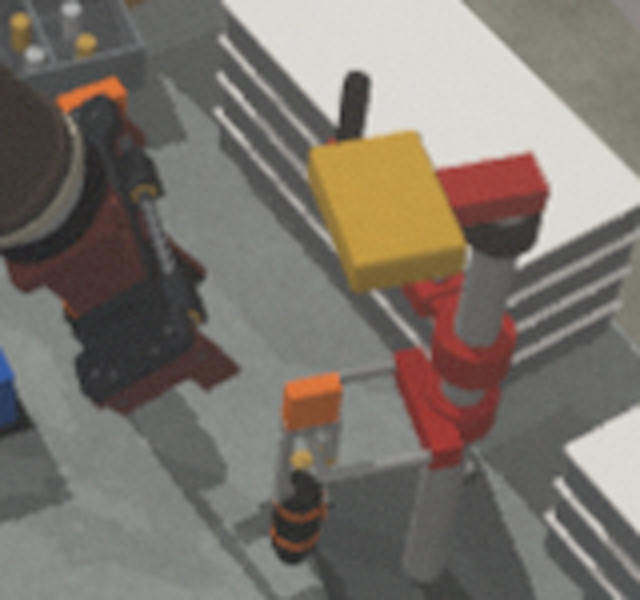

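View pics/wrist17.png

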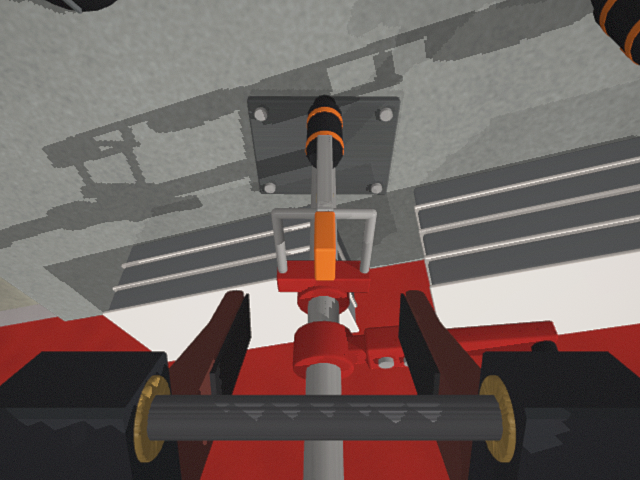

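The driver hangs upright on the bar with the gate shut under it (scene crop 260,378), the arm is swung aside, and the gripper is clear. I hand in.

```bash
python3 -c "
from rig import r
print(r.hand_in())"
```

```text
the job is handed in; nothing more can be done
None
```

The job was handed in at about 17.9 s of the 58 s allowed. The red arm is swung aside and the driver hangs free on the front bar with its gate shut. The hand-in reported no verdict.

**What I did:**
- I caged the peg between the fingers and swung the red arm left.
- I gripped the smaller orange driver in the blue holder with a 33° lean and lifted it out.
- I moved it level onto the bar, pressed it down past the gate until its weight came off the gripper, then released and backed away.

**Last checks:**
- **Driver:** It hangs upright by the wrist-camera depth. Its axis is about 0–1 mm from the bar along the hook and about 0 mm sideways. The tab top read 0.2645 m, about 0.5 mm below a nominal full seat, which is within the depth error.
- **Gate:** In the scene picture the gate lies level under the bar. I judged this by eye and did not measure its angle. I also did not measure the gate opening as the bar passed.
- **Red arm:** It measured 1.417 rad just after release. At the end the scene camera gave 1.44 from one visible side of the peg, and I did not resolve the difference. Both are above 1.2.
- **Gripper:** It is clear of everything, with near-zero force.
- **Bystanders:** I saw no contact with the blower, impeller or tray. I did not measure their final positions.

**Disagreement:** The fixed scene and side cameras differed by about 10 mm in y on the stand. I relied on the wrist camera instead, whose repeat readings of the bar agreed to within 1–2 mm.

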